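# Fetch the leaf picture from behind the stain bottles

## Task

First move all three stain bottles out of the way, standing them upright in the white tray. Then take the framed leaf picture out of the rack behind them and lean it, at a stable slant, square and central against the teal wall of the display rest with its foot on the grey rubber base; only after that put each bottle back, upright and centred, on the coaster of its cap's colour. Set everything down gently: nothing may be dropped or tipped over.

Things in the scene. Friction and masses are not known exactly. Their poses are not given: they have to be found in the camera images.
- bottle_red: closed amber glass stain bottle with a red screw cap and a white label with a red band, about 0.3 kg. 160 mm tall overall: body 56 mm across up to 102 mm, sloping shoulder, neck 28 mm across, cap 36 mm across from 134 to 160 mm above the underside (grip it by the cap from above). Origin: centre of its underside; z up the bottle; round, so its yaw means nothing
- bottle_yellow: closed amber glass stain bottle with a yellow screw cap and a white label with a yellow band, about 0.3 kg. 160 mm tall overall: body 56 mm across up to 102 mm, sloping shoulder, neck 28 mm across, cap 36 mm across from 134 to 160 mm above the underside (grip it by the cap from above). Origin: centre of its underside; z up the bottle; round, so its yaw means nothing
- bottle_blue: closed amber glass stain bottle with a blue screw cap and a white label with a blue band, about 0.3 kg. 160 mm tall overall: body 56 mm across up to 102 mm, sloping shoulder, neck 28 mm across, cap 36 mm across from 134 to 160 mm above the underside (grip it by the cap from above). Origin: centre of its underside; z up the bottle; round, so its yaw means nothing
- coaster_red: fixed round red coaster, 68 mm across, 3 mm thick, home of the bottle with the red cap, which starts on it. The three lie in a row before the rack, about 85 mm apart. Origin: centre of its underside, on the bench
- coaster_yellow: fixed round yellow coaster, 68 mm across, 3 mm thick, home of the bottle with the yellow cap, which starts on it. The three lie in a row before the rack, about 85 mm apart. Origin: centre of its underside, on the bench
- coaster_blue: fixed round blue coaster, 68 mm across, 3 mm thick, home of the bottle with the blue cap, which starts on it. The three lie in a row before the rack, about 85 mm apart. Origin: centre of its underside, on the bench
- panel: loose framed leaf picture, a stiff rectangular panel 12 mm thick (its x), 110 mm wide (its y), 130 mm tall (its z), about 0.16 kg; wooden frame, plain wood back; the picture is on its -x face. Origin: centre of its bottom edge. At the start it stands upright in the rack's slot, its origin 8 mm above the bench, z up
- rack: fixed low wooden stand behind the coasters, 130 mm wide (y), x -14 to +42 mm, with one slot along y: 15 mm wide, 118 mm long, floor 8 mm and rims 30 mm above the bench; the panel lifts straight up out. Origin: on the bench below the slot's centre; -x looks to the coasters, centred about 51 mm in front: bottles there leave only 17 mm before the panel
- tray: fixed white tray, the side area: 110 mm in its x by 250 mm in its y outside, walls 5 mm thick and 18 mm high, floor 5 mm above the bench; three bottles fit upright in a row along its y, 80 mm apart. Origin: centre of its underside. It is to the left or to the right of the robot
- rest: fixed display rest, across from the tray: grey rubber base 4 mm thick, x -73 to +42, y +-80 mm; on it a teal upright wall, y +-80 mm, 12 mm thick, front face at x = +30 mm, top 79 mm above the bench. Origin on the bench, z up. Panel leans with its foot about 20 mm before the wall, top tipped to +x onto the wall's top edge, about 15 degrees from upright
Things that resemble listed ones, but are neither listed nor needed, are in the scene too. What is meant by the coaster_red is not green, and is the smaller of those in its own colour.

How it is judged:
By the outcome, as a careful person would: the job done as asked, in the order asked, and still so for the second after the job is handed in, with the robot touching nothing.
It also fails if it takes over 131 s, if anything falls off the work surface, if the arm or the gripper's body presses on something with over 40 N, if the wrist force passes 120 N, or if a joint passes its speed limit or range.

## Robot

A 6-joint arm with a two-finger parallel gripper is mounted at the origin on the work surface. World frame = base frame: x ahead of the robot, y to its left, z up, the work surface at z = 0. Lengths are in m, angles in degrees, forces in N, time in s.
With the tool pointing down it reaches from about 0.35 to 0.875 m from the base axis. Payload 4.2 kg.
Tool frame: the origin (TCP) lies midway between the tips of the shut fingers; the grasp point (between the pads) lies 19 mm behind it; z points along the fingers, y is the line along which they close (so a half turn about z gives the same grasp; the last joint's range is limited). The gripper opens to 87 mm and grips with 3 to 60 N. Pads are 19 mm wide; open, the fingers measure 117 mm over their backs; the gripper's body (75 mm by 190 mm) begins 51 mm behind the grasp point.
Start: joints at [80.42, 22.042, 0.453, 0, -68.411, -14.817], TCP at [0.258, 0.569, 0.223] pointing down, gripper open.
Joint ranges: [-179.83, 179.83], [-69.29, 118.12], [-61.27, 80.66], [-181.25, 117.63], [-171.15, -9.14], [-177.46, 177.46]. Speed limits (degrees/s): [159.86, 159.86, 180, 180, 180, 180].

## Interface

Orientations are given as a 3x3 rotation matrix whose columns are the frame's x, y, z axes.
In Python, from station import sensors, eyes, workorder gives the robot as it stands.
- The arm moves only by the shell command python3 -m handwheel 'ROWS'. ROWS is a JSON list that holds a single list of rows (three levels of brackets), with 1 to 8 rows, each of 7 numbers: the opening from 0.0 (shut) to 1.0 (fully open), then dx, dy, dz in units of 5 mm, then a rotation vector rx, ry, rz in degrees; each row is the pose to reach, as a shift and turn from the pose commanded when the command began, along the tool's axes at that moment; what a row does not reach only later rows make up. A row lasts 1/10 s, in which the tool goes at most 0.05 m and 8.59 degrees, less where a joint would pass 70% of its speed; a pose out of reach is approached as far as the arm can. The fingers move at their own pace and stop on an object; the grip force is fixed at half the most. Time passes only in rows, so rows that do not move let the fingers close. It prints the time, the measured TCP pose, the force, the opening and the grip force at its end. Input that does not fit is refused with a message, and nothing moves.
- sensors.sense(): the state, without advancing time (a new reading comes with each control period).
- eyes.capture(name): name is "scene" or "top" or "wrist"; returns a dict with "pixels" (384x512x3 uint8, red, green, blue), "z_map" (384x512 float32, m along the optical axis (not along the pixel's ray), 0 where there is no reading), "K" (3x3 intrinsics, pixels), "distortion" ([k1, k2, p1, p2, k3] as OpenCV has them; the pictures are not rectified), "world_from_camera" (4x4, takes a point from camera to world coordinates). Camera axes: x right, y up, looking along -z (the intrinsics and any distortion apply to the point x, -y, -z); pixel columns grow to the right and rows downward; lengths in m; the calibration is good to about 2 mm. A picture is of the moment at which its call begins.
- workorder.finish_job(): hands the job in; it is judged then, once.
The state is a dict: "time_s": time; "joints": joint angles; "joint_velocities": joint speeds; "effort": joint torques, N m; "tcp_pos": TCP position; "ee_rot": TCP orientation; "wrist_force": force on the tool from outside, world axes, zero at the start; "moment": the same for the moment, N m; "gripper_width": opening from 0.0 (shut) to 1.0 (fully open); "gripper_force": force on a finger pad.
Only numpy, scipy, OpenCV 4.12 (cv2) and the standard library are available. Lean on these libraries where they do the work, as an engineer would, in place of code of your own. Each camera call takes 0.05 s, during which the arm holds its last target. There are 200 camera calls.

## Working session

There is one attempt and no reset: what is moved stays moved. The work goes in short steps, Python scripts to look and compute and a shell command to move; the robot and the scene stay as the last step left them, time stands still between calls to the robot, and variables do not carry over. Pictures are saved under pics/ and viewed, at most 14 in all, crops included, and the job is handed in when it is done.

```bash
ls; mkdir -p pics; cat > h.py <<'E'
import numpy as np, cv2
from station import sensors, eyes, workorder
def cap(n,save=None):
    c=eyes.capture(n)
    if save: cv2.imwrite(f'pics/{save}.png',c['pixels'][:,:,::-1])
    return c
def ray(c,uv):
    p=cv2.undistortPoints(np.array(uv,float).reshape(-1,1,2),c['K'],np.array(c['distortion'],float)).reshape(-1,2)
    d=np.c_[p[:,0],-p[:,1],-np.ones(len(p))]
    T=np.array(c['world_from_camera']); return T[:3,3],d@T[:3,:3].T
def plane(c,uv,z):
    o,d=ray(c,uv); return o+d*((z-o[2])/d[:,2])[:,None]
def pts(c):  # world points per pixel from depth
    v,u=np.mgrid[:384,:512]; o,d=ray(c,np.c_[u.ravel(),v.ravel()])
    return (o+d*c['z_map'].reshape(-1,1)).reshape(384,512,3)
E
python3 - <<'E'
from h import *
a=cap('scene','scene0');b=cap('top','top0')
for c in(a,b):print(np.round(c['world_from_camera'],3),c['K'][0][0],c['distortion'])
s=sensors.sense();print(s['time_s'],s['tcp_pos'],np.round(s['ee_rot'],3))
im=np.vstack([a['pixels'],b['pixels']])[:,:,::-1]
cv2.imwrite('pics/both.png',np.hstack([a['pixels'],b['pixels']])[:,:,::-1])
E
```

```text
pics
[[-0.806 -0.309  0.504  1.123]
 [ 0.591 -0.413  0.692  0.713]
 [-0.006  0.856  0.516  0.588]
 [ 0.     0.     0.     1.   ]] 370.142947771813 [-0.03453408  0.          0.          0.          0.        ]
[[ 0.147  0.968 -0.201  0.438]
 [-0.989  0.144 -0.031 -0.016]
 [-0.001  0.204  0.979  0.897]
 [ 0.     0.     0.     1.   ]] 384.9472075717737 [-0.05484086  0.          0.          0.          0.        ]
0.1 [0.25791906 0.568718   0.22157751] [[ 0.911 -0.413 -0.001]
 [-0.413 -0.911 -0.002]
 [ 0.     0.002 -1.   ]]
```

View pics/scene0.png

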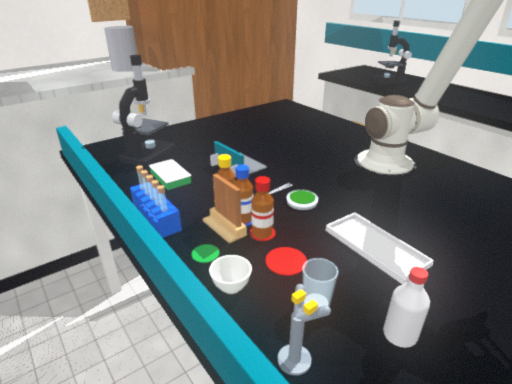

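View pics/top0.png

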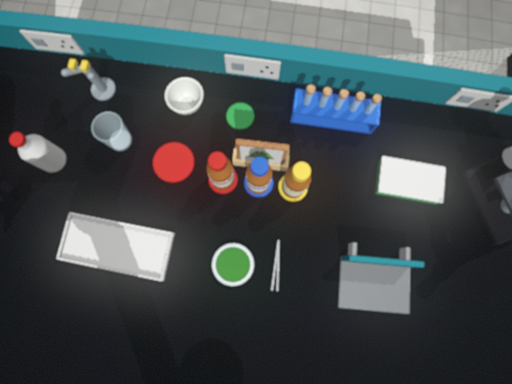

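The scene view shows the amber bottles in a row: red cap (263,183), blue (242,172), yellow (225,160). The rack with the panel is at (228,205), the tray at (377,245) and the rest at (237,160).

In the top view, the caps are red (217,160), blue (260,166) and yellow (301,170). The rack is at (262,155), the tray at (115,247) and the rest at (375,280).

Possible mix-ups, by top-view pixel:
- **Red bottle:** the white bottle with a red cap (18,140) is not amber.
- **Red coaster:** the large red disc (173,162) is bigger, so the one under the red bottle (222,185) is right. The green disc (240,115) and green dish (233,264) are the wrong colour.
- **Tray:** the white box (412,180) has a green edge and is closed; the white bowl (184,96) is round.
- **Yellow cap:** the tap levers (78,66) are not a bottle.

```bash
python3 - <<'E'
from h import *
cs={n:cap(n) for n in('top','scene')}
for n,c in cs.items():
    P=pts(c);hsv=cv2.cvtColor(c['pixels'],cv2.COLOR_RGB2HSV);H,S,V=[hsv[...,i].astype(int) for i in range(3)]
    X,Y,Z=P[...,0],P[...,1],P[...,2]
    print(n)
    m0=(S>150)&(V>80)&(X>.4)&(X<.75)&(abs(Y)<.25)
    for k,hm in dict(red=(H<6)|(H>174),yellow=(H>22)&(H<34),blue=(H>105)&(H<125)).items():
        m=m0&hm&(Z>.12)&(Z<.18)
        t=m&(Z>np.percentile(Z[m],95)-.006)
        print(k,'cap top n',t.sum(),'z',np.round(np.median(Z[t]),4),'mid',np.round([(X[t].min()+X[t].max())/2,(Y[t].min()+Y[t].max())/2],4),'mean',np.round([X[t].mean(),Y[t].mean()],4),'ext',np.round([np.ptp(X[t]),np.ptp(Y[t])],3))
        m=m0&hm&(Z<.015)
        nn,l,st,ce=cv2.connectedComponentsWithStats(m.astype(np.uint8))
        for i in range(1,nn):
            if st[i,4]>15: print('  low',k,st[i],np.round(P[l==i].mean(0),4),'ext',np.round(np.ptp(P[l==i],axis=0),3))
    teal=(H>82)&(H<100)&(S>100)&(X<.6)&(X>.2)
    t=teal&(Z>.07)&(Z<.09);print('teal',teal.sum(),t.sum())
    q=P[t][:,:2].astype(np.float32); r=cv2.minAreaRect(q*1000);print('wall top',r,np.median(Z[t]),cv2.boxPoints(r).round(1).tolist())
    # gray base
    g=(S<60)&(Z>-.004)&(Z<.012)&(V>70)&(Y<-.1)&(X<.5)&(X>.2)
    nn,l,st,ce=cv2.connectedComponentsWithStats(g.astype(np.uint8));i=1+st[1:,4].argmax();q=P[l==i][:,:2].astype(np.float32);r=cv2.minAreaRect(q*1000);print('base',st[i,4],r,cv2.boxPoints(r).round(1).tolist(),np.median(P[l==i][:,2]))
    g=(S<60)&(Z>-.005)&(Z<.03)&(V>110)&(Y>.1)&(X<.6)&(X>.2)
    nn,l,st,ce=cv2.connectedComponentsWithStats(g.astype(np.uint8));i=1+st[1:,4].argmax();q=P[l==i][:,:2].astype(np.float32);r=cv2.minAreaRect(q*1000);print('tray',st[i,4],r,np.percentile(P[l==i][:,2],[5,50,95]))
    # panel
    g=(X>.5)&(X<.75)&(abs(Y)<.15)&(Z>.1305)&(Z<.145)&~((H<40)&(S>150)&(X<.0))
    nn,l,st,ce=cv2.connectedComponentsWithStats(g.astype(np.uint8))
    for i in range(1,nn):
        if st[i,4]>25: r=cv2.minAreaRect(P[l==i][:,:2].astype(np.float32)*1000);print('panel?',st[i],r,np.median(P[l==i][:,2]))
    g=(X>.5)&(X<.75)&(abs(Y)<.15)&(Z>.024)&(Z<.036)&(H<25)&(S>60)
    nn,l,st,ce=cv2.connectedComponentsWithStats(g.astype(np.uint8))
    for i in range(1,nn):
        if st[i,4]>25: r=cv2.minAreaRect(P[l==i][:,:2].astype(np.float32)*1000);print('rim?',st[i],r,np.median(P[l==i][:,2]))
E
python3 - <<'E'
import cv2
a=cv2.imread('pics/top0.png');cv2.imwrite('pics/crop1.png',cv2.resize(a[125:225,165:325],None,fx=5,fy=5,interpolation=2))
E
```

```text
top
red cap top n 244 z 0.1635 mid [0.6358 0.0824] mean [0.635  0.0822] ext [0.035 0.035]
  low red [ 154  142   41   42 1349] [0.6571 0.2043 0.0046] ext [0.104 0.095 0.014]
  low red [208 171  30  24 191] [0.6171 0.0737 0.0025] ext [0.06 0.07 0.01]
yellow cap top n 38 z 0.1626 mid [ 0.6388 -0.0865] mean [ 0.6429 -0.0839] ext [0.033 0.035]
  low yellow [278 178  30  24 149] [ 0.6207 -0.0783  0.0025] ext [0.051 0.071 0.015]
blue cap top n 226 z 0.1633 mid [ 0.637  -0.0026] mean [ 0.6362 -0.003 ] ext [0.034 0.032]
  low blue [244 179  30  19 104] [ 0.6194 -0.0077  0.0021] ext [0.044 0.07  0.011]
teal 645 427
wall top ((492.8191223144531, -296.89892578125), (12.824782371520996, 159.92295837402344), 3.5686259269714355) 0.07894925564505684 [[481.3999938964844, -217.5], [491.3999938964844, -377.1000061035156], [504.20001220703125, -376.29998779296875], [494.20001220703125, -216.6999969482422]]
base 3411 ((434.66046142578125, -300.7200927734375), (107.27914428710938, 166.5209197998047), 2.240185022354126) [[377.79998779296875, -219.60000610351562], [384.29998779296875, -386.0], [491.5, -381
[... 2283 characters left out ...]
 5.3913469314575195), (15.391098976135254, 34.06013107299805), 56.65461349487305) 0.1405220631369808
panel? [255 188  14   7  54] ((642.5259399414062, 88.29153442382812), (18.000160217285156, 31.88189125061035), 49.012664794921875) 0.13990035087649338
rim? [210 207  36  26 245] ((694.9676513671875, -0.8052597045898438), (31.164226531982422, 131.89263916015625), 5.983418941497803) 0.02983188865396491
rim? [241 212  10   6  37] ((643.2359619140625, 20.355857849121094), (7.934248924255371, 28.34512710571289), 77.84215545654297) 0.030902076155598257
rim? [251 225  21   8  75] ((648.9127197265625, 93.31141662597656), (21.968029022216797, 53.06288528442383), 44.05515670776367) 0.029742540638238224
```

View pics/crop1.png

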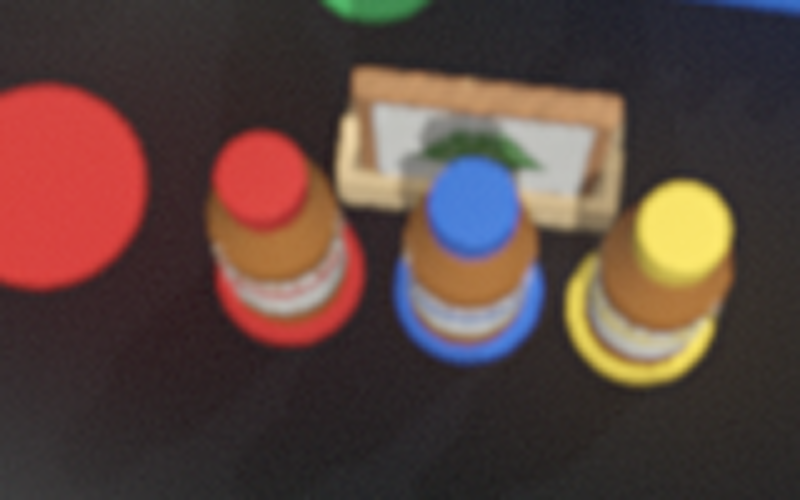

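The crop confirms the choice: three amber bottles, each on a coaster of its own colour, with the leaf panel behind. The big red disc at the left edge is the decoy. Next I'll refine the tray and rest, and work out the first move.

```bash
cat >> h.py <<'E'
from scipy.spatial.transform import Rotation as Ro
DOWN=np.diag([1.,-1,-1])
def delta(p,Rt=DOWN):
    s=sensors.sense();R=np.array(s['ee_rot'])
    print('shift',np.round(R.T@(np.array(p)-s['tcp_pos']),4),'rot',np.round(Ro.from_matrix(R.T@Rt).as_rotvec(degrees=True),2))
E
python3 - <<'E'
from h import *
c=cap('top');P=pts(c);hsv=cv2.cvtColor(c['pixels'],cv2.COLOR_RGB2HSV);X,Y,Z=[P[...,i] for i in range(3)]
m=(hsv[...,1]<70)&(hsv[...,2]>90)&(X>.3)&(X<.56)&(Y>.15)&(Y<.47)&(Z>.0145)&(Z<.0215)
q=P[m];print(m.sum(),cv2.minAreaRect(q[:,:2].astype(np.float32)*1000),np.percentile(q[:,0],[.5,99.5]),np.percentile(q[:,1],[.5,99.5]))
m=(hsv[...,0]>82)&(hsv[...,0]<100)&(hsv[...,1]>100)&(X<.6)&(Z>.075)&(Z<.083)&(Y<-.2)
q=P[m][:,:2];vx,vy,x0,y0=cv2.fitLine(q.astype(np.float32),cv2.DIST_HUBER,0,.001,.001).ravel();print('wall line',x0,y0,np.degrees(np.arctan2(-vx*np.sign(vy),abs(vy))),len(q))
t=(q-[x0,y0])@[vx,vy];print(np.sort(t)[[0,5,-6,-1]])
delta([.6365,.083,.25])
E
```

```text
678 ((440.1888732910156, 300.0697021484375), (252.0767059326172, 110.89797973632812), 87.46664428710938) [0.38090893 0.49907834] [0.17479741 0.42633942]
wall line 0.49281624 -0.29595724 3.4836397 414
[-0.07908388 -0.07729038  0.07879318  0.08119011]
shift [ 0.5454  0.2863 -0.0276] rot [ 5.00e-02  1.00e-02 -2.44e+01]
```

Units first: shifts go in units of 5 mm. So 0.27 m is 54, 0.225 m is 45.

```bash
python3 -m handwheel '[[[0.65,9,4.6,-0.8,0,0,-8],[0.65,18,9.4,-1.8,0,0,-16],[0.65,27,14.2,-2.7,0,0,-24.4],[0.65,36,19,-3.6,0,0,-24.4],[0.65,45,23.8,-4.4,0,0,-24.4],[0.65,54,28.6,-5.52,0,0,-24.4]]]'; python3 -c "
from h import *
delta([.6365,.083,.25])"
```

```text
time_s: 0.85
tcp_pos: [0.4413, 0.3313, 0.2496]
ee_rot: [[1.0, 0.001, -0.0], [0.001, -1.0, 0.0], [-0.0, -0.0, -1.0]]
wrist_force: [0.6, 1.1, -0.7]
gripper_width: 0.661
gripper_force: 0.0
shift [ 0.1951  0.2484 -0.0005] rot [-0.    0.01  0.03]
```

```bash
python3 -m handwheel '[[[0.65,6,7.6,0,0,0,0],[0.65,12,15.2,0,0,0,0],[0.65,18,23,0,0,0,0],[0.65,24,30.6,0,0,0,0],[0.65,30,38.2,0,0,0,0],[0.65,35,45,0,0,0,0],[0.65,39,49.6,0,0,0,0],[0.65,39,49.6,0,0,0,0]]]' | grep tcp
python3 -m handwheel '[[[0.65,0,0,6,0,0,0],[0.65,0,0,12,0,0,0],[0.65,0,0,18,0,0,0],[0.65,0,0,22,0,0,0],[0.65,0,0,23.8,0,0,0],[0.65,0,0,23.8,0,0,0]]]'
python3 -c "
from h import *
cap('wrist','w1');cap('scene','s1')
delta([.6365,.083,.131])"
```

```text
tcp_pos: [0.6373, 0.0819, 0.2482]
time_s: 2.25
tcp_pos: [0.6347, 0.0854, 0.1292]
ee_rot: [[1.0, 0.001, -0.003], [0.001, -1.0, -0.001], [-0.003, 0.001, -1.0]]
wrist_force: [-1.0, 0.2, 0.0]
gripper_width: 0.651
gripper_force: 0.0
shift [0.0002 0.0026 0.0006] rot [-0.02 -0.11  0.05]
```

View pics/s1.png

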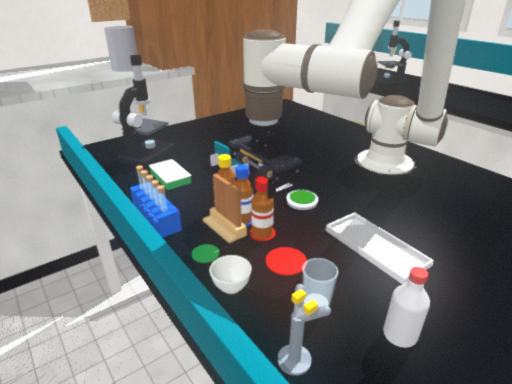

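The picture shows the gripper apparently well behind the bottles, at about (262,155), and its fingers are not around the red cap at (262,183). I'll check by projection before closing.

```bash
cat >> h.py <<'E'
def proj(c,p):
    T=np.linalg.inv(np.array(c['world_from_camera']));q=np.atleast_2d(p)@T[:3,:3].T+T[:3,3];q=q*[1,-1,-1]
    return cv2.projectPoints(q,np.zeros(3),np.zeros(3),np.array(c['K']),np.array(c['distortion'],float))[0].reshape(-1,2).round(1)
E
python3 - <<'E'
from h import *
c=cap('scene');t=cap('top','t1');s=sensors.sense();print(s['tcp_pos'],s['joints'],s['time_s'])
p=np.array(s['tcp_pos']);print(proj(c,[p,p+[0,0,.07],[0,0,0],[0,0,.1],[.6365,.083,.163]]).tolist())
print(proj(t,[p,p+[0,0,.07],[.6365,.083,.163]]).tolist())
w=cap('wrist');print(np.round(w['world_from_camera'],3))
P=pts(c); print(P[155,262],P[145,240],P[165,290],P[60,262])
a=cv2.imread('pics/w1.png');cv2.imwrite('pics/wt1.png',np.hstack([cv2.resize(a,(400,300)),cv2.resize(t['pixels'][:,:,::-1],(400,300))]))
E
```

```text
[0.63652684 0.08555652 0.13212246] [ 2.20730184e+01  2.76936664e+01 -4.10541477e+00  2.49921797e-02
 -5.80204788e+01  6.79420412e+01] 2.45
[[262.7, 191.5], [262.9, 165.9], [384.7, 161.8], [389.6, 136.4], [262.1, 180.0]]
[[216.4, 163.0], [213.1, 153.1], [216.3, 159.1]]
[[ 0.001  0.969  0.247  0.703]
 [-1.     0.001 -0.001  0.085]
 [-0.001 -0.247  0.969  0.294]
 [ 0.     0.     0.     1.   ]]
[0.66363714 0.11696545 0.24902337] [0.66150757 0.02766127 0.24236988] [0.63662915 0.18047302 0.24125258] [0.66409763 0.11538761 0.45022913]
```

View pics/wt1.png

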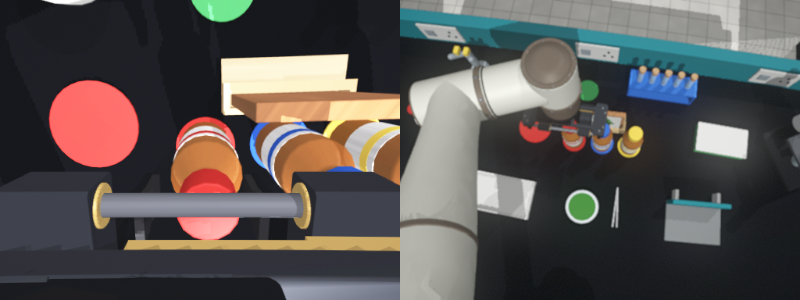

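The wrist view (left half) shows the red cap at about (208,205), centred between the fingers. In depth the gripper is above the bottle, so the scene view was only a perspective effect. Closing now.

Scaled: -0.05 m is -10, -0.04 m is -8.

```bash
python3 -m handwheel '[[[0.2,0,0,0,0,0,0],[0.2,0,0,0,0,0,0],[0.2,0,0,0,0,0,0],[0.2,0,0,0,0,0,0],[0.2,0,0,0,0,0,0],[0.2,0,0,0,0,0,0]]]'
python3 -m handwheel '[[[0.2,0,0,-2,0,0,0],[0.2,0,0,-5,0,0,0],[0.2,0,0,-8,0,0,0],[0.2,0,0,-10,0,0,0],[0.2,0,0,-10,0,0,0]]]'
python3 -c "
from h import *
for i in range(4):
  cap('wrist');s=sensors.sense();print(np.round(s['tcp_pos'],4))
delta([.4434,.378,.181])"
```

```text
time_s: 3.1
tcp_pos: [0.6357, 0.0848, 0.1306]
ee_rot: [[1.0, 0.0, 0.0], [0.0, -1.0, -0.0], [0.0, 0.0, -1.0]]
wrist_force: [-0.4, -1.9, 1.2]
gripper_width: 0.402
gripper_force: 30.0
time_s: 3.6
tcp_pos: [0.6363, 0.0856, 0.182]
ee_rot: [[1.0, 0.0, 0.003], [0.0, -1.0, 0.001], [0.003, -0.001, -1.0]]
wrist_force: [-0.3, -0.3, -3.4]
gripper_width: 0.403
gripper_force: 30.0
[0.6357 0.0854 0.1807]
[0.6351 0.0853 0.1798]
[0.6349 0.0851 0.1794]
[0.6349 0.0851 0.1792]
shift [-0.1915 -0.2929 -0.0015] rot [ 0.02  0.13 -0.01]
```

```bash
python3 -m handwheel '[[[0.2,-2.4,-3.6,0,0,0,0],[0.2,-6.8,-10.4,0,0,0,0],[0.2,-12,-18.2,0,0,0,0],[0.2,-17.2,-26.2,0,0,0,0],[0.2,-22.4,-34.2,0,0,0,0],[0.2,-27.6,-42,0,0,0,0],[0.2,-32.4,-49.6,0,0,0,0],[0.2,-36,-55,0,0,0,0]]]' | grep -E 'tcp|grip'
python3 -m handwheel '[[[0.2,-1.8,-2.8,0,0,0,0],[0.2,-2.3,-3.6,0,0,0,0],[0.2,-2.3,-3.6,0,0,0,0],[0.2,-2.3,-3.6,0,0,0,0]]]'
python3 -c "
from h import *
delta([.4434,.378,.136])"
```

```text
tcp_pos: [0.4537, 0.362, 0.1797]
gripper_width: 0.406
gripper_force: 30.0
time_s: 5.0
tcp_pos: [0.4446, 0.377, 0.1801]
ee_rot: [[1.0, -0.001, -0.0], [-0.001, -1.0, -0.001], [-0.0, 0.001, -1.0]]
wrist_force: [0.0, -0.7, -2.8]
gripper_width: 0.406
gripper_force: 30.0
shift [-0.0012 -0.0011  0.0441] rot [ 0.05  0.03 -0.07]
```

Scaled: 0.044 m is 8.8, 0.043 m is 8.6.

```bash
python3 -m handwheel '[[[0.2,0,0,2.4,0,0,0],[0.2,0,0,5.4,0,0,0],[0.2,0,0,7.6,0,0,0],[0.2,0,0,8.6,0,0,0],[0.2,0,0,8.8,0,0,0],[0.2,0,0,8.8,0,0,0]]]'|grep -E "tcp|wrist"
python3 -m handwheel '[[[0.2,0,0,0.2,0,0,0],[0.2,0,0,0.4,0,0,0],[0.2,0,0,0.6,0,0,0],[0.2,0,0,0.6,0,0,0]]]'|grep -E "tcp|wrist"
```

```text
tcp_pos: [0.4444, 0.3781, 0.1365]
wrist_force: [0.8, -0.3, -2.7]
tcp_pos: [0.444, 0.3781, 0.1334]
wrist_force: [-0.3, -0.3, -2.5]
```

Scaled: 0.001 m is 0.2, 0.0005 m is 0.1.

```bash
python3 -m handwheel '[[[0.2,0,0,0.1,0,0,0],[0.2,0,0,0.2,0,0,0],[0.2,0,0,0.2,0,0,0]]]'|grep -E "tcp|wrist"
python3 -m handwheel '[[[0.2,0,0,0.1,0,0,0],[0.2,0,0,0.2,0,0,0],[0.2,0,0,0.2,0,0,0]]]'|grep -E "tcp|wrist"
```

```text
tcp_pos: [0.4442, 0.3782, 0.1327]
wrist_force: [-0.6, -2.0, -1.2]
tcp_pos: [0.4446, 0.3783, 0.1325]
wrist_force: [-0.2, 0.1, 4.3]
```

Scaled: -0.09 m is -18, -0.075 m is -15.

```bash
python3 -m handwheel '[[[0.65,0,0,0,0,0,0],[0.65,0,0,0,0,0,0],[0.65,0,0,0,0,0,0],[0.65,0,0,-3,0,0,0],[0.65,0,0,-9,0,0,0],[0.65,0,0,-15,0,0,0],[0.65,0,0,-18,0,0,0]]]'|grep -E "tcp|wrist|width"
python3 -m handwheel '[[[0.65,4,8,0,0,0,0],[0.65,8.2,16.2,0,0,0,0],[0.65,12.4,24.6,0,0,0,0],[0.65,16.8,33.2,0,0,0,0],[0.65,21.2,41.8,0,0,0,0],[0.65,25.6,50.4,0,0,0,0],[0.65,30,59,0,0,0,0],[0.65,34,67,0,0,0,0]]]'|grep -E "tcp"
python3 - <<'E'
from h import *
c=cap('top','t2')
delta([.6375,-.0025,.131])
P=pts(c);hsv=cv2.cvtColor(c['pixels'],cv2.COLOR_RGB2HSV);X,Y,Z=[P[...,i] for i in range(3)]
m=((hsv[...,0]<6)|(hsv[...,0]>174))&(hsv[...,1]>140)&(hsv[...,2]>60)
t=m&(Z>.158)&(Z<.172)&(X<.6);print('red cap in tray',t.sum(),P[t].mean(0) if t.any() else '')
m=m&(Z<.012)&(abs(Y-.083)<.06)&(abs(X-.637)<.06);n,l,s,ce=cv2.connectedComponentsWithStats(m.astype(np.uint8));i=1+s[1:,4].argmax()
pp=plane(c,np.argwhere(l==i)[:,::-1],.003);print('coaster red',s[i],pp.mean(0),np.ptp(pp,axis=0))
E
```

```text
tcp_pos: [0.4449, 0.3792, 0.224]
wrist_force: [0.2, 0.6, 0.0]
gripper_width: 0.646
tcp_pos: [0.6149, 0.0413, 0.221]
shift [0.0208 0.0384 0.0896] rot [ 0.12 -0.02 -0.31]
red cap in tray 0 
coaster red [208 171  30  24 581] [0.62641862 0.08139495 0.003     ] [0.05496057 0.07196374 0.        ]
```

Scaled: 0.0895 m is 17.9, 0.087 m is 17.4.

```bash
python3 -m handwheel '[[[0.65,2.8,5.4,0,0,0,0],[0.65,4.2,7.8,0,0,0,0],[0.65,4.2,7.8,2,0,0,0],[0.65,4.2,7.8,8,0,0,0],[0.65,4.2,7.8,14,0,0,0],[0.65,4.2,7.8,17.4,0,0,0],[0.65,4.2,7.8,17.9,0,0,0],[0.65,4.2,7.8,17.9,0,0,0]]]'|grep -E "tcp"
python3 -m handwheel '[[[0.2,0,0,0,0,0,0],[0.2,0,0,0,0,0,0],[0.2,0,0,0,0,0,0],[0.2,0,0,0,0,0,0],[0.2,0,0,0,0,0,0]]]'
python3 -c "
from h import *
delta([.6375,-.0025,.131])"
```

```text
tcp_pos: [0.6347, 0.0051, 0.1314]
time_s: 9.45
tcp_pos: [0.6357, 0.0038, 0.1329]
ee_rot: [[1.0, 0.0, 0.002], [0.0, -1.0, -0.0], [0.002, 0.0, -1.0]]
wrist_force: [0.7, -1.8, 2.9]
gripper_width: 0.402
gripper_force: 29.9
shift [0.0018 0.0063 0.0019] rot [ 0.02 -0.1   0.01]
```

Scaled: -0.05 m is -10, -0.176 m is -35.2.

```bash
python3 -m handwheel '[[[0.2,0,0,-2,0,0,0],[0.2,0,0,-5.6,0,0,0],[0.2,-1,-1,-8.6,0,0,0],[0.2,-4,-5,-10,0,0,0],[0.2,-8.6,-12,-10,0,0,0],[0.2,-13.4,-19.6,-10,0,0,0],[0.2,-18.4,-27.4,-10,0,0,0],[0.2,-23.4,-35.2,-10,0,0,0]]]' | grep -E 'tcp|grip'
python3 -m handwheel '[[[0.2,-4.8,-7.6,0,0,0,0],[0.2,-9.4,-14.8,0,0,0,0],[0.2,-13.2,-20.6,0,0,0,0],[0.2,-15.2,-23.4,0,0,0,0],[0.2,-15.74,-24.1,0,0,0,0],[0.2,-15.74,-24.1,0,0,0,0],[0.2,-15.74,-24.1,0,0,0,0]]]'
python3 -c "
from h import *
delta([.440,.300,.136])"
```

```text
tcp_pos: [0.5161, 0.1816, 0.182]
gripper_width: 0.408
gripper_force: 29.9
time_s: 10.95
tcp_pos: [0.4394, 0.3, 0.1819]
ee_rot: [[1.0, -0.001, -0.0], [-0.001, -1.0, -0.0], [-0.0, 0.0, -1.0]]
wrist_force: [0.7, 0.4, -3.1]
gripper_width: 0.402
gripper_force: 29.9
shift [ 0.0006 -0.      0.0459] rot [ 0.01  0.02 -0.03]
```

Scaled: 0.0445 m is 8.9, 0.043 m is 8.6.

```bash
python3 -m handwheel '[[[0.2,0,0,2.4,0,0,0],[0.2,0,0,5.4,0,0,0],[0.2,0,0,7.4,0,0,0],[0.2,0,0,8.6,0,0,0],[0.2,0,0,8.9,0,0,0],[0.2,0,0,8.9,0,0,0]]]'|grep -E "tcp|wrist"
python3 -m handwheel '[[[0.2,0,0,0.1,0,0,0],[0.2,0,0,0.3,0,0,0],[0.2,0,0,0.3,0,0,0]]]'|grep -E "tcp|wrist"
python3 -m handwheel '[[[0.2,0,0,0.1,0,0,0],[0.2,0,0,0.2,0,0,0],[0.2,0,0,0.2,0,0,0]]]'|grep -E "tcp|wrist"
```

```text
tcp_pos: [0.4397, 0.3006, 0.1373]
wrist_force: [-0.8, 0.2, -3.0]
tcp_pos: [0.4394, 0.3007, 0.1361]
wrist_force: [-0.1, -0.5, -3.8]
tcp_pos: [0.4395, 0.3007, 0.135]
wrist_force: [0.2, 0.6, -3.6]
```

Scaled: 0.001 m is 0.2, 0.0005 m is 0.1.

```bash
python3 -m handwheel '[[[0.2,0,0,0.1,0,0,0],[0.2,0,0,0.2,0,0,0],[0.2,0,0,0.2,0,0,0]]]'|grep -E "tcp|wrist"
python3 -m handwheel '[[[0.2,0,0,0.1,0,0,0],[0.2,0,0,0.2,0,0,0],[0.2,0,0,0.2,0,0,0]]]'|grep -E "tcp|wrist"
```

```text
tcp_pos: [0.44, 0.3008, 0.1349]
wrist_force: [0.3, -1.9, 2.9]
tcp_pos: [0.4405, 0.3009, 0.1348]
wrist_force: [-0.3, -2.2, 7.9]
```

Contact. Release, then go to yellow.

```bash
python3 -m handwheel '[[[0.65,0,0,0,0,0,0],[0.65,0,0,0,0,0,0],[0.65,0,0,0,0,0,0],[0.65,0,0,-3,0,0,0],[0.65,0,0,-9,0,0,0],[0.65,0,0,-15,0,0,0],[0.65,0,0,-18,0,0,0]]]'|grep -E "tcp|wrist|width"
python3 -m handwheel '[[[0.65,4,8,0,0,0,0],[0.65,8.2,16.2,0,0,0,0],[0.65,12.4,24.6,0,0,0,0],[0.65,16.8,33.2,0,0,0,0],[0.65,21.2,41.8,0,0,0,0],[0.65,25.6,50.4,0,0,0,0],[0.65,30,59,0,0,0,0],[0.65,34,67,0,0,0,0]]]'|grep -E "tcp"
python3 - <<'E'
from h import *
w=cap('wrist','w3');w=cap('wrist')
P=pts(w);hsv=cv2.cvtColor(w['pixels'],cv2.COLOR_RGB2HSV);Z=P[...,2]
m=(hsv[...,0]>22)&(hsv[...,0]<34)&(hsv[...,1]>140)&(Z>.158)&(Z<.172)
q=P[m];print(m.sum(),q.min(0),q.max(0),(q.min(0)+q.max(0))/2)
delta([.6386,-.0863,.131])
E
```

```text
tcp_pos: [0.4403, 0.3017, 0.2254]
wrist_force: [-0.6, 0.2, -0.1]
gripper_width: 0.65
tcp_pos: [0.6102, -0.0362, 0.2224]
86 [ 0.62421809 -0.10486744  0.1581858 ] [ 0.65392316 -0.0692612   0.16444527] [ 0.63907062 -0.08706432  0.16131554]
shift [0.028  0.0474 0.0905] rot [ 0.04  0.05 -0.34]
```

View pics/w3.png

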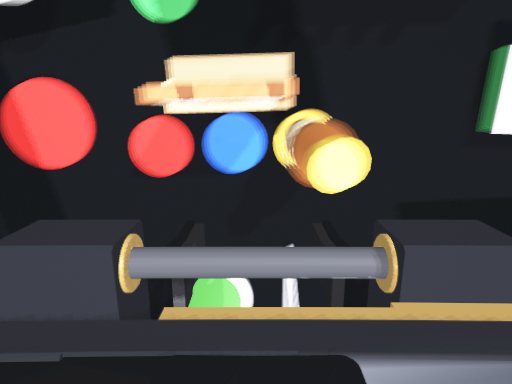

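The wrist view shows the empty red coaster (161,146), the empty blue coaster (235,142), the yellow bottle's cap (337,165) and the panel in its slot (230,88). The wrist measurement of the yellow cap agrees with the earlier one.

Scaled: 0.09 m is 18, 0.087 m is 17.4.

```bash
python3 -m handwheel '[[[0.65,3,5,0,0,0,0],[0.65,5,8.8,0,0,0,0],[0.65,5.7,9.5,2,0,0,0],[0.65,5.7,9.5,8,0,0,0],[0.65,5.7,9.5,14,0,0,0],[0.65,5.7,9.5,17.4,0,0,0],[0.65,5.7,9.5,18,0,0,0],[0.65,5.7,9.5,18,0,0,0]]]'|grep -E "tcp"
python3 -c "
from h import *
delta([.639,-.0867,.131])"
```

```text
tcp_pos: [0.6376, -0.0811, 0.1322]
shift [0.0014 0.0056 0.0012] rot [0.01 0.08 0.06]
```

Scaled: 0.005 m is 1, 0.001 m is 0.2.

```bash
python3 -m handwheel '[[[0.65,0.2,1,0.2,0,0,0],[0.65,0.2,1,0.2,0,0,0]]]'|grep -E "tcp"
python3 -m handwheel '[[[0.2,0,0,0,0,0,0],[0.2,0,0,0,0,0,0],[0.2,0,0,0,0,0,0],[0.2,0,0,0,0,0,0],[0.2,0,0,0,0,0,0]]]'|grep -E "tcp|width|wrist"
python3 -m handwheel '[[[0.2,0,0,-2,0,0,0],[0.2,0,0,-5.6,0,0,0],[0.2,-1,-1,-8.6,0,0,0],[0.2,-4,-5,-10,0,0,0],[0.2,-8.6,-12,-10,0,0,0],[0.2,-13.4,-19.6,-10,0,0,0],[0.2,-18.4,-27.4,-10,0,0,0],[0.2,-23.4,-35.2,-10,0,0,0]]]' | grep -E 'tcp|grip'
python3 -m handwheel '[[[0.2,-4.8,-7.6,0,0,0,0],[0.2,-9.4,-15.2,0,0,0,0],[0.2,-13.6,-21.6,0,0,0,0],[0.2,-16,-25.4,0,0,0,0],[0.2,-16.68,-26.4,0,0,0,0],[0.2,-16.68,-26.4,0,0,0,0],[0.2,-16.68,-26.4,0,0,0,0]]]'
python3 -c "
from h import *
delta([.4366,.222,.136])"
```

```text
tcp_pos: [0.6397, -0.0871, 0.1332]
tcp_pos: [0.639, -0.0869, 0.1321]
wrist_force: [0.5, 1.0, 0.5]
gripper_width: 0.401
tcp_pos: [0.5202, 0.0905, 0.1823]
gripper_width: 0.405
gripper_force: 30.0
time_s: 17.35
tcp_pos: [0.4386, 0.2206, 0.1821]
ee_rot: [[1.0, -0.0, 0.0], [-0.0, -1.0, -0.0], [0.0, 0.0, -1.0]]
wrist_force: [0.0, 0.4, -3.1]
gripper_width: 0.406
gripper_force: 30.0
shift [-0.002  -0.0014  0.0461] rot [ 0.01 -0.   -0.02]
```

Scaled: 0.046 m is 9.2, 0.0445 m is 8.9.

```bash
python3 -m handwheel '[[[0.2,0,0,2.4,0,0,0],[0.2,0,0,5.4,0,0,0],[0.2,0,0,7.6,0,0,0],[0.2,0,0,8.9,0,0,0],[0.2,0,0,9.2,0,0,0],[0.2,0,0,9.2,0,0,0]]]'|grep -E "tcp|wrist"
python3 -m handwheel '[[[0.2,0,0,0.1,0,0,0],[0.2,0,0,0.2,0,0,0],[0.2,0,0,0.2,0,0,0]]]'|grep -E "tcp|wrist"
python3 -m handwheel '[[[0.2,0,0,0.1,0,0,0],[0.2,0,0,0.2,0,0,0],[0.2,0,0,0.2,0,0,0]]]'|grep -E "tcp|wrist"
```

```text
tcp_pos: [0.4388, 0.2209, 0.1359]
wrist_force: [-0.7, -0.3, -3.6]
tcp_pos: [0.4386, 0.2213, 0.1352]
wrist_force: [1.1, 0.1, -2.7]
tcp_pos: [0.4386, 0.2212, 0.1341]
wrist_force: [0.3, -0.9, -2.1]
```

Scaled: 0.001 m is 0.2, 0.0005 m is 0.1.

```bash
python3 -m handwheel '[[[0.2,0,0,0.1,0,0,0],[0.2,0,0,0.2,0,0,0],[0.2,0,0,0.2,0,0,0]]]'|grep -E "tcp|wrist"
python3 -m handwheel '[[[0.2,0,0,0.06,0,0,0],[0.2,0,0,0.06,0,0,0]]]'|grep -E "tcp|wrist"
```

```text
tcp_pos: [0.4392, 0.2214, 0.1341]
wrist_force: [-2.2, -1.0, 5.5]
tcp_pos: [0.4393, 0.2214, 0.1341]
wrist_force: [-1.7, -0.4, 5.4]
```

Scaled: -0.12 m is -24, -0.085 m is -17.

```bash
python3 -m handwheel '[[[0.65,0,0,0,0,0,0],[0.65,0,0,0,0,0,0],[0.65,0,0,0,0,0,0],[0.65,0,0,-3,0,0,0],[0.65,0,0,-9,0,0,0],[0.65,0,0,-17,0,0,0],[0.65,4,6,-24,0,0,0]]]'|grep -E "tcp|wrist|width"
python3 -m handwheel '[[[0.65,4,6,-2,0,0,0],[0.65,8.6,13,-6,0,0,0],[0.65,13.2,20,-8,0,0,0],[0.65,18,27.4,-10,0,0,0],[0.65,22,33,-10,0,0,0],[0.65,24,37,-10,0,0,0],[0.65,24,38,-10,0,0,0],[0.65,24,38,-10,0,0,0]]]'|grep -E "tcp"
cat > coast.py <<'E'
from h import *
for n in('wrist','top','wrist'):
    c=cap(n);P=pts(c);hsv=cv2.cvtColor(c['pixels'],cv2.COLOR_RGB2HSV);H,S,V=[hsv[...,i].astype(int) for i in range(3)];X,Y,Z=[P[...,i] for i in range(3)]
    for k,hm in dict(red=(H<6)|(H>174),blue=(H>100)&(H<125),yellow=(H>22)&(H<34)).items():
        m=hm&(S>140)&(V>60)&(X>.55)&(X<.72)&(abs(Y)<.15)&(Z<.02)
        nn,l,st,ce=cv2.connectedComponentsWithStats(m.astype(np.uint8));i=1+st[1:,4].argmax()
        cn=max(cv2.findContours((l==i).astype(np.uint8),0,1)[0],key=cv2.contourArea).reshape(-1,2)
        pp=plane(c,cn,.003)[:,:2]*1000;e=cv2.fitEllipse(pp.astype(np.float32));print(n,k,st[i,4],np.round(e[0],1),np.round(e[1],1))
    m=(X>.65)&(X<.73)&(abs(Y)<.08)&(Z>.132)&(Z<.145)
    if m.sum()>30: print('panel',m.sum(),cv2.minAreaRect(P[m][:,:2].astype(np.float32)*1000),np.median(Z[m]))
s=sensors.sense();print(s['time_s'],s['tcp_pos'])
E
python3 coast.py
```

```text
tcp_pos: [0.458, 0.1929, 0.2542]
wrist_force: [1.5, 1.3, 0.3]
gripper_width: 0.649
tcp_pos: [0.5783, 0.0007, 0.3018]
wrist red 2102 [631.   80.2] [68.4 68.9]
wrist blue 2127 [635.3  -4.9] [68.9 68.9]
wrist yellow 8 [672.1 -87.7] [0.  9.8]
panel 1685 ((686.4688720703125, -2.1136741638183594), (12.185543060302734, 109.82592010498047), 1.6684306859970093) 0.1376922973450288
top red 194 [611.1  76.9] [24.4 63.3]
top blue 229 [615.3  -3.6] [24.9 66.7]
top yellow 140 [615.  -92.5] [18.9 55. ]
wrist red 2090 [631.1  80.1] [68.5 68.6]
wrist blue 2119 [635.4  -5. ] [68.7 68.9]
wrist yellow 6 [ 642.9 -121.2] [0.  6.9]
panel 1685 ((686.4991455078125, -2.4444351196289062), (12.22048282623291, 110.23823547363281), 1.640284538269043) 0.13773641159925804
20.7 [0.57801866 0.00209215 0.30249084]
```

```bash
cat >> h.py <<'E'
def PR(yaw,tilt=0): # panel grasp orientation, rest/panel yaw, tilt top to +x
    return Ro.from_euler('ZY',[yaw,tilt],degrees=True).as_matrix()@np.array([[0,-1,0],[-1,0,0],[0,0,-1.]])
E
python3 -c "
from h import *
c=cap('wrist','w4')
delta([.6875,-.001,.2],PR(1.6))"
```

```text
shift [0.1094 0.0034 0.1027] rot [-2.000e-02 -0.000e+00  8.849e+01]
```

View pics/w4.png

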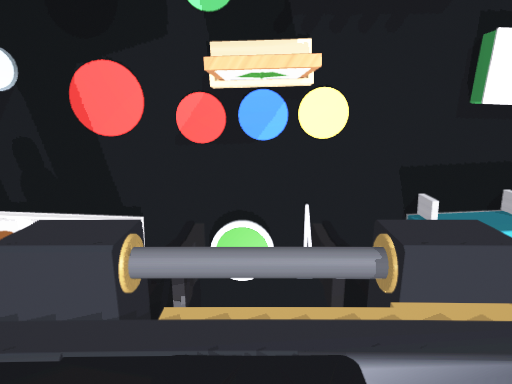

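The wrist view shows the coasters clear: red (201,117), blue (263,114), yellow (323,112, paler, so my mask missed it). The panel stands in its slot at (262,65). I'll remeasure the yellow coaster, then turn the tool over the panel.

```bash
sed -i 's/S>140/S>90/; s/>22)&(H<34/>20)\&(H<38/' coast.py; python3 coast.py | grep -v top
python3 -m handwheel '[[[0.65,2.8,0,0,0,0,8],[0.65,5.6,0,0,0,0,16],[0.65,8.4,0.2,0,0,0,24],[0.65,11.2,0.4,0,0,0,32],[0.65,14,0.4,0,0,0,40],[0.65,16.8,0.6,0,0,0,48],[0.65,20,0.6,0,0,0,56],[0.65,21.8,0.6,0,0,0,64]]]'|grep tcp
python3 -m handwheel '[[[0.65,0,0,6,0,0,8],[0.65,0,0,12,0,0,16],[0.65,0,0,18,0,0,24],[0.65,0,0,20,0,0,24.5],[0.65,0,0,20,0,0,24.5],[0.65,0,0,20,0,0,24.5]]]'
python3 - <<'E'
from h import *
delta([.6875,-.001,.105],PR(1.6))
c=cap('wrist','w5');P=pts(c);X,Y,Z=[P[...,i] for i in range(3)]
m=(X>.65)&(X<.73)&(abs(Y)<.08)&(Z>.132)&(Z<.145)
if m.sum()>30: print('panel',m.sum(),cv2.minAreaRect(P[m][:,:2].astype(np.float32)*1000),np.median(Z[m]))
E
```

```text
wrist red 2105 [631.   79.9] [68.6 69. ]
wrist blue 2114 [635.2  -5.3] [68.7 68.9]
wrist yellow 86 [638. -86.] [65.9 67.7]
panel 1686 ((686.4000854492188, -2.083667755126953), (12.04175090789795, 109.97235107421875), 1.5983877182006836) 0.13772679803586743
wrist red 2096 [631.   79.9] [68.6 68.9]
wrist blue 2111 [635.2  -5.2] [68.6 69. ]
wrist yellow 89 [637.9 -86.9] [67.8 68.3]
panel 1676 ((686.4864501953125, -2.2668228149414062), (12.19938850402832, 110.05976104736328), 1.6086558103561401) 0.13771374284135904
20.9 [0.57819227 0.00204923 0.30268633]
tcp_pos: [0.6882, -0.0011, 0.302]
time_s: 22.3
tcp_pos: [0.6884, -0.0015, 0.2042]
ee_rot: [[0.029, -1.0, 0.003], [-1.0, -0.029, -0.0], [0.0, -0.003, -1.0]]
wrist_force: [0.6, -0.3, 1.4]
gripper_width: 0.648
gripper_force: 0.0
shift [-0.0006  0.0012  0.0992] rot [-0.16 -0.02  0.06]
panel 2012 ((686.6897583007812, -13.065303802490234), (11.871668815612793, 88.15278625488281), 1.3827437162399292) 0.13787530308672996
```

View pics/w5.png

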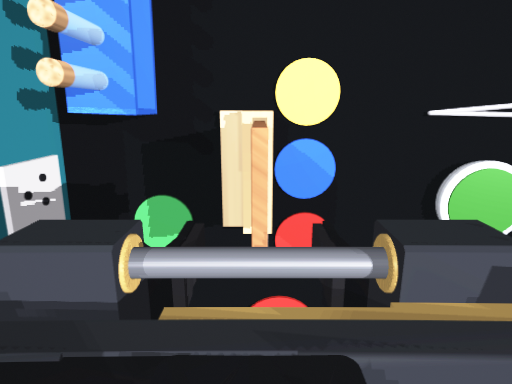

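The wrist view shows the panel's top edge at (260,185), centred between the open fingers, with the rack around it. Descending and gripping.

```bash
python3 -m handwheel '[[[0.65,0,0.3,4,0,0,0],[0.65,0,0.3,10,0,0,0],[0.65,0,0.3,16,0,0,0],[0.65,0,0.3,19,0,0,0],[0.65,0,0.3,19.8,0,0,0],[0.65,0,0.3,19.8,0,0,0]]]'|grep -E "tcp|wrist"
python3 -m handwheel '[[[0.05,0,0,0,0,0,0],[0.05,0,0,0,0,0,0],[0.05,0,0,0,0,0,0],[0.05,0,0,0,0,0,0],[0.05,0,0,0,0,0,0],[0.05,0,0,0,0,0,0],[0.05,0,0,0,0,0,0],[0.05,0,0,0,0,0,0]]]'
python3 -m handwheel '[[[0.05,0,0,-2,0,0,0],[0.05,0,0,-4,0,0,0],[0.05,0,0,-7,0,0,0],[0.05,0,0,-12,0,0,0],[0.05,0,0,-18,0,0,0],[0.05,0,0,-22,0,0,0],[0.05,0,0,-24,0,0,0],[0.05,0,0,-24,0,0,0]]]'
python3 - <<'E'
from h import *
c=cap('wrist')
s=sensors.sense();T=np.array(s['tcp_pos']);R=np.array(s['ee_rot']);print(T,np.round(R,3))
P=pts(c);q=(P-T)@R
# points of the panel in tool frame: near tool y=0
hsv=cv2.cvtColor(c['pixels'],cv2.COLOR_RGB2HSV)
m=(abs(q[...,1])<.015)&(abs(q[...,0])<.08)&(q[...,2]>-.045)&(q[...,2]<-.02)
print(m.sum(),q[m].min(0),q[m].max(0),np.median(q[m],axis=0))
cap('scene','s5')
E
```

```text
tcp_pos: [0.6867, -0.0018, 0.1044]
wrist_force: [-0.1, -0.0, 0.5]
time_s: 23.75
tcp_pos: [0.6859, -0.0018, 0.1034]
ee_rot: [[0.026, -1.0, 0.0], [-1.0, -0.026, -0.0], [0.0, -0.0, -1.0]]
wrist_force: [-0.4, 1.0, 0.4]
gripper_width: 0.134
gripper_force: 29.9
time_s: 24.55
tcp_pos: [0.6863, -0.0017, 0.2256]
ee_rot: [[0.026, -1.0, 0.003], [-1.0, -0.026, 0.001], [-0.001, -0.003, -1.0]]
wrist_force: [0.6, 0.6, -2.0]
gripper_width: 0.134
gripper_force: 29.9
[ 0.6855852  -0.00164216  0.22368505] [[ 0.026 -1.     0.   ]
 [-1.    -0.026  0.001]
 [-0.001 -0.    -1.   ]]
4409 [-0.01654541 -0.01489757 -0.04475837] [ 0.05568644  0.0149778  -0.02004117] [ 0.02703453  0.00061987 -0.03626322]
```

View pics/s5.png

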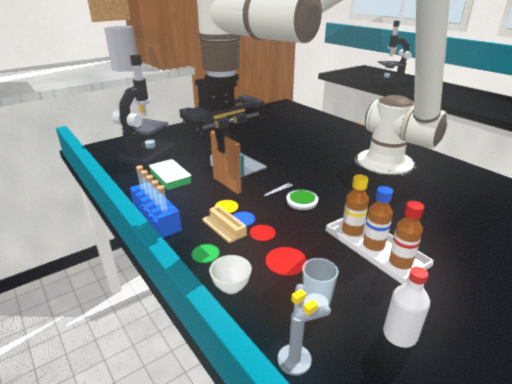

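The scene view shows the panel lifted clear at (227,162) and the three bottles upright in the tray. Next I'll go near the rest and measure it with the wrist camera.

Units first: shifts go in units of 5 mm. So 0.1 m is 20, 0.095 m is 19.

```bash

python3 -m handwheel '[[[0.05,1.6,2,-2,0,0,0],[0.05,5,6,-6,0,0,0],[0.05,10,12,-10,0,0,0],[0.05,15,19,-14,0,0,0],[0.05,20,26,-15.2,0,0,0],[0.05,25,33,-15.2,0,0,0],[0.05,29.6,39.4,-15.2,0,0,0],[0.05,32.4,44.4,-15.2,0,0,0]]]'|grep -E "tcp"
python3 -m handwheel '[[[0.05,0,1.2,0,0,0,0],[0.05,0,1.2,0,0,0,0],[0.05,0,1.2,0,0,0,0],[0.05,0,1.2,0,0,0,0]]]'
cat > rest.py <<'E'
from h import *
import sys
for n in('wrist','top'):
    c=cap(n,sys.argv[1] if n=='wrist' else None);P=pts(c);hsv=cv2.cvtColor(c['pixels'],cv2.COLOR_RGB2HSV);H,S,V=[hsv[...,i].astype(int) for i in range(3)];X,Y,Z=[P[...,i] for i in range(3)]
    near=(X>.3)&(X<.58)&(Y<-.19)&(Y>-.43)
    m=near&(H>80)&(H<102)&(S>90)&(Z>.072)&(Z<.085)
    if m.sum()>40:
        q=P[m][:,:2]*1000;r=cv2.minAreaRect(q.astype(np.float32));vx,vy,x0,y0=cv2.fitLine(q.astype(np.float32),cv2.DIST_HUBER,0,.01,.01).ravel()
        print(n,'walltop',m.sum(),np.round(r[0],1),np.round(r[1],1),r[2],'line yaw',np.degrees(np.arctan2(-vx*np.sign(vy),abs(vy))),'z',np.median(Z[m]),'yrange',np.percentile(q[:,1],[0,1,99,100]).round(1),np.percentile(q[:,0],[0,1,99,100]).round(1))
    m=near&(S<70)&(Z>-.003)&(Z<.011)&(V>60)
    nn,l,st,ce=cv2.connectedComponentsWithStats(m.astype(np.uint8));i=1+st[1:,4].argmax()
    cn=max(cv2.findContours((l==i).astype(np.uint8),0,1)[0],key=cv2.contourArea).reshape(-1,2)
    pp=plane(c,cn,.004)[:,:2]*1000;r=cv2.minAreaRect(pp.astype(np.float32));print(n,'base',st[i],np.round(r[0],1),np.round(r[1],1),r[2],cv2.boxPoints(r).round(1).tolist())
E
python3 rest.py w6
```

```text
tcp_pos: [0.465, -0.1711, 0.2994]
time_s: 25.85
tcp_pos: [0.4629, -0.1693, 0.2991]
ee_rot: [[0.027, -1.0, -0.001], [-1.0, -0.027, 0.0], [-0.0, 0.001, -1.0]]
wrist_force: [0.4, -0.5, -1.9]
gripper_width: 0.136
gripper_force: 29.9
wrist walltop 1387 [ 490.2 -281.2] [ 12.  127.2] 2.8405001163482666 line yaw 2.9860263 z 0.07866269015169997 yrange [-345.  -343.8 -219.  -217.7] [481.2 482.3 498.4 498.7]
wrist base [ 241    0   84  123 9762] [ 432.6 -294.1] [104.3 148.6] 2.917832612991333 [[376.70001220703125, -222.5], [384.29998779296875, -371.0], [488.5, -365.70001220703125], [480.8999938964844, -217.1999969482422]]
top base [358 301  27  13 241] [ 390.7 -295.5] [26.1 59.8] 7.91873025894165 [[373.6000061035156, -267.70001220703125], [381.8999938964844, -326.8999938964844], [407.79998779296875, -323.29998779296875], [399.5, -264.1000061035156]]
```

View pics/w6.png

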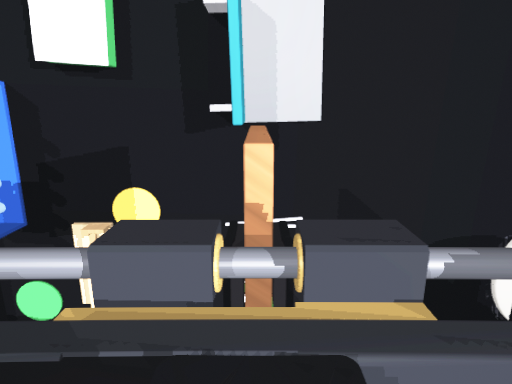

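The wrist view shows the rest ahead: teal wall top along (235,60), near end at (238,122), grey base around (283,60), with the held panel at (259,180). The measured wall width (12.0 mm), z (0.0787) and yaw (2.95°) agree with the description.

```bash
cat >> h.py <<'E'
def ptarget(x,z,tilt=15,yaw=2.95,y=0,O=(.4550,-.2995)):
    e=np.radians(yaw);o=np.array([O[0]+x*np.cos(e)-y*np.sin(e),O[1]+x*np.sin(e)+y*np.cos(e),z])
    R=PR(yaw,tilt);return o-R@[.0007,0,.0954],R
E
python3 - <<'E'
from h import *
s=sensors.sense();print(s['tcp_pos'])
for a in [(.0,.15),(.001,.009),]:
    p,R=ptarget(*a);print(a,p.round(4));delta(p,R)
E
```

```text
[ 0.4629035  -0.16924781  0.29896358]
(0.0, 0.15) [ 0.4796 -0.2975  0.2421]
shift [ 0.1287 -0.0133  0.0568] rot [-14.95   0.19  -1.38]
(0.001, 0.009) [ 0.4806 -0.2975  0.1011]
shift [ 0.1287 -0.0144  0.1978] rot [-14.95   0.19  -1.38]
```

```bash

python3 -m handwheel '[[[0.05,2,-0.2,0.6,-1,0,0],[0.05,6,-0.6,2,-3,0,-0.3],[0.05,11,-1,4,-6,0.1,-0.6],[0.05,16,-1.6,6,-9,0.1,-0.9],[0.05,20,-2,8.4,-12,0.2,-1.2],[0.05,24,-2.4,10.4,-14,0.2,-1.4],[0.05,25.74,-2.66,11.36,-14.95,0.2,-1.4],[0.05,25.74,-2.66,11.36,-14.95,0.2,-1.4]]]'|grep -E "tcp|wrist|width"
python3 -m handwheel '[[[0.05,0,0,0,0,0,0],[0.05,0,0,0,0,0,0],[0.05,0,0,0,0,0,0]]]'
python3 - <<'E'
from h import *
for a in [(.0,.15),(.001,.025),(.001,.010)]:
    p,R=ptarget(*a);print(a,p.round(4));delta(p,R)
E
```

```text
tcp_pos: [0.479, -0.2988, 0.2405]
wrist_force: [-0.8, 0.2, -2.4]
gripper_width: 0.132
time_s: 27.05
tcp_pos: [0.479, -0.2975, 0.2439]
ee_rot: [[0.052, -0.965, -0.255], [-0.999, -0.05, -0.014], [0.001, 0.256, -0.967]]
wrist_force: [0.0, -0.4, -0.7]
gripper_width: 0.136
gripper_force: 29.9
(0.0, 0.15) [ 0.4796 -0.2975  0.2421]
shift [ 0.0001 -0.001   0.0015] rot [-0.18 -0.05  0.  ]
(0.001, 0.025) [ 0.4806 -0.2975  0.1171]
shift [-0.     -0.034   0.1221] rot [-0.18 -0.05  0.  ]
(0.001, 0.01) [ 0.4806 -0.2975  0.1021]
shift [-0.     -0.0378  0.1366] rot [-0.18 -0.05  0.  ]
```

```bash

python3 -m handwheel '[[[0.05,0,-0.6,2,0,0,0],[0.05,0,-1.8,6,0,0,0],[0.05,0,-3.4,12,0,0,0],[0.05,0,-5,18,0,0,0],[0.05,0,-6.4,22.6,0,0,0],[0.05,0,-7.2,25.6,0,0,0],[0.05,0,-7.56,27.32,0,0,0],[0.05,0,-7.56,27.32,0,0,0]]]'|grep -E "tcp|wrist|width"
python3 -m handwheel '[[[0.05,0,0,0,0,0,0],[0.05,0,0,0,0,0,0]]]'
python3 - <<'E'
from h import *
for a in [(.001,.010),(.003,.0056),(.0041,.0056)]:
    p,R=ptarget(*a);print(a,p.round(4));delta(p,R)
cap('scene','s7');cap('top','t7')
E
```

```text
tcp_pos: [0.4793, -0.2975, 0.0997]
wrist_force: [0.1, 0.6, -2.0]
gripper_width: 0.134
time_s: 28.05
tcp_pos: [0.4809, -0.2982, 0.102]
ee_rot: [[0.051, -0.965, -0.255], [-0.999, -0.049, -0.014], [0.001, 0.256, -0.967]]
wrist_force: [0.6, 1.1, -1.2]
gripper_width: 0.138
gripper_force: 29.9
(0.001, 0.01) [ 0.4806 -0.2975  0.1021]
shift [-0.0007  0.0003 -0.0001] rot [-0.18 -0.06 -0.04]
(0.003, 0.0056) [ 0.4826 -0.2974  0.0977]
shift [-0.0008 -0.0028  0.0037] rot [-0.18 -0.06 -0.04]
(0.0041, 0.0056) [ 0.4837 -0.2973  0.0977]
shift [-0.0008 -0.0038  0.0034] rot [-0.18 -0.06 -0.04]
```

View pics/t7.png

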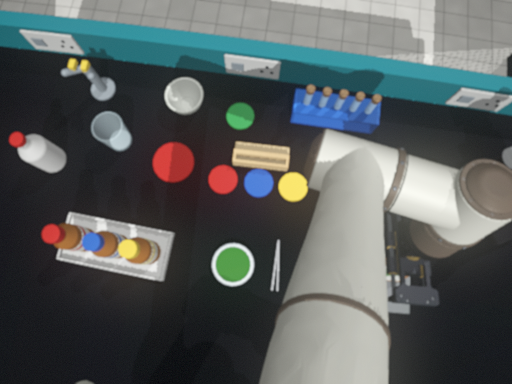

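The top view shows the bottles upright in the tray at (66,235), (103,243) and (138,250), and the clear coasters at (222,179), (258,183) and (293,187). The arm is over the rest. Now I'll approach the wall in small steps.

```bash

python3 -m handwheel '[[[0.05,0,-0.2,-0.06,0,0,0],[0.05,0,-0.38,-0.1,0,0,0],[0.05,0,-0.38,-0.1,0,0,0]]]'|grep -E "tcp|wrist"
python3 -m handwheel '[[[0.05,0,-0.1,-0.02,0,0,0],[0.05,0,-0.2,-0.06,0,0,0],[0.05,0,-0.2,-0.06,0,0,0]]]'|grep -E "tcp|wrist"
python3 -m handwheel '[[[0.05,0,-0.1,0.4,0,0,0],[0.05,0,-0.1,0.4,0,0,0],[0.05,0,-0.1,0.4,0,0,0]]]'|grep -E "tcp|wrist"
```

```text
tcp_pos: [0.4824, -0.2979, 0.101]
wrist_force: [-0.6, 1.0, -1.8]
tcp_pos: [0.4833, -0.2978, 0.1009]
wrist_force: [-0.4, 0.6, -1.1]
tcp_pos: [0.4831, -0.2978, 0.0987]
wrist_force: [0.1, -1.0, -1.2]
```

```bash

for i in 1 2; do python3 -m handwheel '[[[0.05,0,-0.02,0.1,0,0,0],[0.05,0,-0.04,0.16,0,0,0],[0.05,0,-0.04,0.16,0,0,0]]]'|grep -E "tcp|wrist"; done
```

```text
tcp_pos: [0.4831, -0.2978, 0.098]
wrist_force: [0.1, -0.1, -1.6]
tcp_pos: [0.4833, -0.2979, 0.0977]
wrist_force: [-0.2, 0.2, 1.6]
```

```bash

python3 -m handwheel '[[[0.05,0,-0.02,0.1,0,0,0],[0.05,0,-0.04,0.16,0,0,0],[0.05,0,-0.04,0.16,0,0,0]]]'|grep -E "tcp|wrist"
```

```text
tcp_pos: [0.4834, -0.298, 0.0976]
wrist_force: [0.1, 1.9, 5.3]
```

Foot is in contact with the base. Releasing slightly first so the panel settles on the wall.

```bash

python3 -m handwheel '[[[0.17,0,0,0,0,0,0],[0.17,0,0,0,0,0,0],[0.2,0,0,0,0,0,0],[0.25,0,0,0,0,0,0],[0.3,0,0,0,0,0,0],[0.3,0,0,0,0,0,0]]]'
python3 - <<'E'
from h import *
c=cap('wrist','w8');s=sensors.sense();T=np.array(s['tcp_pos']);R=np.array(s['ee_rot'])
P=pts(c);q=(P-T)@R
m=(abs(q[...,1])<.03)&(abs(q[...,0])<.08)&(q[...,2]>-.045)&(q[...,2]<-.028)
print(np.percentile(q[m],[2,50,98],axis=0).round(4))
E
```

```text
time_s: 30.55
tcp_pos: [0.4831, -0.2978, 0.0962]
ee_rot: [[0.051, -0.965, -0.258], [-0.999, -0.049, -0.013], [0.0, 0.258, -0.966]]
wrist_force: [-0.4, 0.9, -0.0]
gripper_width: 0.286
gripper_force: 0.0
[[-0.0136 -0.0114 -0.0378]
 [ 0.0285 -0.0009 -0.0356]
 [ 0.0551  0.0135 -0.0301]]
```

View pics/w8.png

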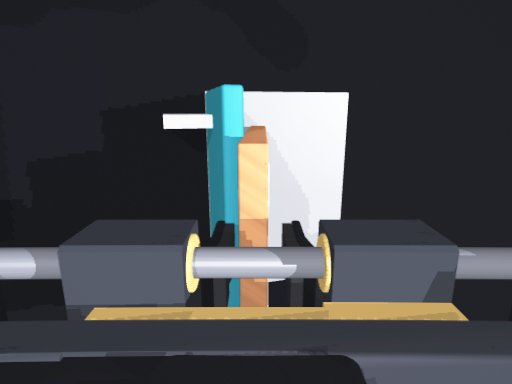

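The wrist view shows the panel's top edge at (254,200) lying against the teal wall at (228,160), with both fingers clear of it. Withdrawing along the slant.

```bash

python3 -m handwheel '[[[0.3,0,0,-2,0,0,0],[0.3,0,0,-5,0,0,0],[0.3,0,0,-9,0,0,0],[0.3,0,0,-15,0,0,0],[0.3,0,0,-22,0,0,0],[0.3,0,0,-29,0,0,0],[0.3,-4,0,-34,0,0,0],[0.3,-10,0,-36,0,0,0]]]'|grep -E "tcp|wrist"
python3 -m handwheel '[[[0.65,-8,2,0,8,0,0],[0.65,-16,4,0,15,0,1.5],[0.65,-18,4,0,15,0,3],[0.65,-18,4,0,15,0,3]]]'|grep -E "tcp"
cat > pan.py <<'E'
from h import *
import sys
for n in ('wrist','scene','top'):
    c=cap(n,sys.argv[1]+n);P=pts(c);X,Y,Z=[P[...,i] for i in range(3)]
    near=(X>.42)&(X<.53)&(Y<-.22)&(Y>-.38)
    m=near&(Z>.118)&(Z<.136)
    if m.sum()>20: print(n,'top',m.sum(),cv2.minAreaRect(P[m][:,:2].astype(np.float32)*1000),Z[m].max())
    m=near&(Z>.09)&(Z<.118)
    if m.sum()>20: print(n,'face',m.sum(),np.percentile(P[m],[1,99],axis=0).round(4))
    if m.sum()>150:
        q=P[m];u,s,v=np.linalg.svd(q-q.mean(0),full_matrices=False);print('normal',v[2],'rms',s[2]/len(q)**.5)
s=sensors.sense();print(s['time_s'],s['tcp_pos'],np.round(s['ee_rot'],2).tolist())
E
python3 pan.py p1
```

```text
tcp_pos: [0.5284, -0.2463, 0.2737]
wrist_force: [1.0, 0.1, -0.8]
tcp_pos: [0.5022, -0.1553, 0.2775]
wrist top 1517 ((489.7420959472656, -279.42486572265625), (16.635517120361328, 72.06587982177734), 2.8561224937438965) 0.1342057872747872
wrist face 589 [[ 0.4737 -0.3209  0.0905]
 [ 0.4839 -0.2437  0.1177]]
normal [-0.95954751 -0.016807    0.28104467] rms 0.0010147696795796404
scene top 110 ((493.6961975097656, -294.6646728515625), (14.057029724121094, 111.15552520751953), 2.856109857559204) 0.13408162233472815
scene face 137 [[ 0.4779 -0.3504  0.0909]
 [ 0.4991 -0.2406  0.1179]]
top face 127 [[ 0.4783 -0.3509  0.0902]
 [ 0.4888 -0.2824  0.1174]]
31.95 [ 0.50386331 -0.15693911  0.27587161] [[-0.0, -1.0, 0.0], [-1.0, 0.0, -0.01], [0.01, -0.0, -1.0]]
```

```bash
python3 -c "
import cv2,numpy as np
a=cv2.imread('pics/p1wrist.png');b=cv2.imread('pics/p1scene.png')[110:260,150:350]
cv2.imwrite('pics/p1.png',np.hstack([cv2.resize(a,(400,300)),cv2.resize(b,(400,300))]))"
```

```text
(no output)
```

View pics/p1.png

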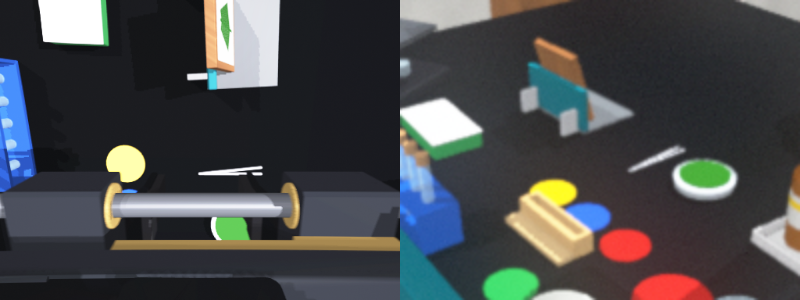

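The left half shows the panel leaning on the wall, with the leaf facing the front. The right half shows it square behind the teal wall at (560,75). Tilt is 16.3°, yaw matches the wall to 0.1°, and it is central within about 1 mm. Next, the coasters from the fixed cameras.

```bash
python3 - <<'E'
from h import *
def ell(c,n):
    hsv=cv2.cvtColor(c['pixels'],cv2.COLOR_RGB2HSV);H,S,V=[hsv[...,i].astype(int) for i in range(3)];P=pts(c) 
    for k,hm in dict(red=(H<6)|(H>174),blue=(H>100)&(H<125),yellow=(H>20)&(H<38)).items():
        v,u=np.mgrid[:384,:512];G=plane(c,np.c_[u.ravel(),v.ravel()],.003).reshape(384,512,3)
        m=hm&(S>90)&(V>60)&(G[...,0]>.585)&(G[...,0]<.69)&(abs(G[...,1])<.14)
        nn,l,st,ce=cv2.connectedComponentsWithStats(m.astype(np.uint8));i=1+st[1:,4].argmax()
        cn=max(cv2.findContours((l==i).astype(np.uint8),0,1)[0],key=cv2.contourArea).reshape(-1,2)
        e=cv2.fitEllipse((plane(c,cn,.003)[:,:2]*1000).astype(np.float32));print(n,k,np.round(e[0],1),np.round(e[1],1))
    return P,hsv
c=cap('top');
t=dict(c);t['pixels']=cv2.imread('pics/t7.png')[:,:,::-1].copy();ell(t,'t7')
c=cap('scene');P,hsv=ell(c,'scene')
X,Y,Z=[P[...,i] for i in range(3)];H,S=hsv[...,0].astype(int),hsv[...,1]
for k,hm in dict(red=(H<6)|(H>174),blue=(H>100)&(H<125),yellow=(H>20)&(H<38)).items():
    m=hm&(S>120)&(Z>.158)&(Z<.172)&(X<.56)&(Y>.15)&(Y<.45);q=P[m]
    if len(q)>5: print('cap',k,m.sum(),((q.min(0)+q.max(0))/2).round(4),np.ptp(q,axis=0).round(3))
E
```

```text
t7 red [633.6  81.7] [73.9 74.7]
t7 blue [636.7  -3.6] [70.3 72. ]
t7 yellow [639.9 -86.3] [71.8 74.2]
scene red [631.9  79.8] [73.3 78.5]
scene blue [627.2  -6.4] [51.  78.7]
scene yellow [636.2 -88.1] [66.1 86. ]
cap red 148 [0.4454 0.376  0.1624] [0.038 0.033 0.009]
cap blue 128 [0.4416 0.2939 0.1627] [0.037 0.035 0.008]
cap yellow 113 [0.44   0.2227 0.1627] [0.036 0.033 0.009]
```

```bash

python3 -m handwheel '[[[0.65,-4,0.6,0,0,0,-8],[0.65,-11,1.8,0,0,0,-16],[0.65,-18,3,0,0,0,-24],[0.65,-25,4.2,0,0,0,-32],[0.65,-32,5.4,0,0,0,-40],[0.65,-39,6.6,0,0,0,-48],[0.65,-46,7.8,0,0,0,-56],[0.65,-53,9,0,0,0,-64]]]'|grep -E "tcp"
python3 -c "
from h import *
delta([.4395,.2215,.26])"
```

```text
tcp_pos: [0.4587, 0.1095, 0.2731]
shift [-0.0661 -0.0925  0.0123] rot [  0.43  -0.12 -25.78]
```

```bash
python3 -c "
from h import *
delta([.405,.26,.26])"
```

```text
shift [-0.1139 -0.1122  0.012 ] rot [  0.43  -0.12 -25.78]
```

```bash

python3 -m handwheel '[[[0.65,-6,-6,0.6,0,0,-8],[0.65,-12,-11.8,1.2,0,0,-16],[0.65,-18,-17.8,2,0.3,-0.1,-24],[0.65,-21.6,-21.2,2.4,0.4,-0.1,-25.8],[0.65,-22.78,-22.44,2.4,0.4,-0.1,-25.8],[0.65,-22.78,-22.44,2.4,0.4,-0.1,-25.8],[0.65,-22.78,-22.44,2.4,0.4,-0.1,-25.8]]]'|grep -E "tcp|rot"
cat > caps.py <<'E'
from h import *
c=cap('wrist','w9');P=pts(c);hsv=cv2.cvtColor(c['pixels'],cv2.COLOR_RGB2HSV);H,S=hsv[...,0].astype(int),hsv[...,1];Z=P[...,2]
for k,hm in dict(red=(H<6)|(H>174),blue=(H>100)&(H<125),yellow=(H>20)&(H<38)).items():
    m=hm&(S>90)&(Z>.161)&(Z<.170)&(P[...,0]<.55)
    n,l,st,ce=cv2.connectedComponentsWithStats(m.astype(np.uint8))
    if n<2: continue
    q=P[l==1+st[1:,4].argmax()]; r=cv2.minEnclosingCircle(q[:,:2].astype(np.float32)*1000);print(k,len(q),np.round(r[0],1),round(2*r[1],1))
s=sensors.sense();print(s['time_s'],s['tcp_pos'])
E
python3 caps.py
```

```text
tcp_pos: [0.4059, 0.2586, 0.2602]
ee_rot: [[1.0, -0.006, 0.001], [-0.006, -1.0, -0.001], [0.001, 0.001, -1.0]]
red 1710 [441.6 374.4] 37.0
blue 1537 [438. 293.] 35.5
yellow 1544 [435.8 221. ] 35.7
33.6 [0.40588306 0.25828902 0.2603071 ]
```

```bash

python3 -m handwheel '[[[0.65,3.2,4,0,0,0,0],[0.65,6,7,0,0,0,-0.3],[0.65,6.4,7.4,4,0,0,-0.3],[0.65,6.4,7.4,10,0,0,-0.3],[0.65,6.4,7.4,17,0,0,-0.3],[0.65,6.4,7.4,23,0,0,-0.3],[0.65,6.4,7.4,25,0,0,-0.3],[0.65,6.4,7.4,25.2,0,0,-0.3]]]'|grep -E "tcp|rot"
python3 -c "
from h import *
cap('wrist');cap('wrist')
delta([.438,.221,.134])"
```

```text
tcp_pos: [0.4373, 0.2208, 0.1336]
ee_rot: [[1.0, -0.001, -0.001], [-0.001, -1.0, -0.002], [-0.001, 0.002, -1.0]]
shift [-0.0003  0.0013  0.0016] rot [-0.07 -0.17  0.03]
```

```bash

python3 -m handwheel '[[[0.2,0,0,0,0,0,0],[0.2,0,0,0,0,0,0],[0.2,0,0,0,0,0,0],[0.2,0,0,0,0,0,0],[0.2,0,0,0,0,0,0]]]'|grep -E "tcp|wrist|grip"
python3 -m handwheel '[[[0.2,0,0,-2,0,0,0],[0.2,0,0,-5.6,0,0,0],[0.2,0.4,0.6,-8.6,0,0,0],[0.2,3,4.6,-10,0,0,0],[0.2,7.4,11.2,-10,0,0,0],[0.2,12.4,18.8,-10,0,0,0],[0.2,17.4,26.4,-10,0,0,0],[0.2,22.4,34,-10,0,0,0]]]' | grep -E 'tcp|grip'
python3 -m handwheel '[[[0.2,5,7.6,0,0,0,0],[0.2,10,15.2,0,0,0,0],[0.2,14.4,22,0,0,0,0],[0.2,17,26,0,0,0,0],[0.2,18,27.5,0,0,0,0],[0.2,18,27.5,0,0,0,0],[0.2,18,27.5,0,0,0,0],[0.2,18,27.5,0,0,0,0]]]'
python3 -c "
from h import *
cap('wrist');cap('wrist')
delta([.640,-.0868,.14])"
```

```text
tcp_pos: [0.4376, 0.2222, 0.135]
wrist_force: [0.3, -0.9, 4.0]
gripper_width: 0.404
gripper_force: 30.0
tcp_pos: [0.5495, 0.0508, 0.1842]
gripper_width: 0.405
gripper_force: 30.0
time_s: 36.6
tcp_pos: [0.6388, -0.084, 0.1847]
ee_rot: [[1.0, 0.002, 0.0], [0.002, -1.0, 0.0], [0.0, -0.0, -1.0]]
wrist_force: [0.1, -0.2, -3.5]
gripper_width: 0.404
gripper_force: 30.0
shift [0.0009 0.0027 0.0449] rot [-0.02 -0.07  0.14]
```

```bash
python3 -m handwheel '[[[0.2,0.2,0.54,2.4,0,0,0],[0.2,0.2,0.54,5.4,0,0,0],[0.2,0.2,0.54,7.8,0,0,0],[0.2,0.2,0.54,9.2,0,0,0],[0.2,0.2,0.54,9.6,0,0,0],[0.2,0.2,0.54,9.6,0,0,0]]]'|grep -E "tcp|wrist"
python3 -m handwheel '[[[0.2,0,0,0.1,0,0,0],[0.2,0,0,0.2,0,0,0],[0.2,0,0,0.3,0,0,0],[0.2,0,0,0.3,0,0,0]]]'|grep -E "tcp|wrist"
python3 -c "
from h import *
cap('wrist');cap('wrist')
delta([.640,-.0868,.134])"
```

```text
tcp_pos: [0.6406, -0.088, 0.1363]
wrist_force: [0.1, -0.1, -3.7]
tcp_pos: [0.6406, -0.088, 0.1353]
wrist_force: [1.1, -0.4, -3.1]
shift [-0.0005 -0.0012  0.0012] rot [-0.   -0.07  0.05]
```

```bash
python3 -m handwheel '[[[0.2,-0.1,-0.2,0.1,0,0,0],[0.2,-0.1,-0.2,0.2,0,0,0],[0.2,-0.1,-0.2,0.2,0,0,0]]]'|grep -E "tcp|wrist"
python3 -m handwheel '[[[0.2,0,0,0.1,0,0,0],[0.2,0,0,0.2,0,0,0],[0.2,0,0,0.2,0,0,0]]]'|grep -E "tcp|wrist"
```

```text
tcp_pos: [0.6399, -0.0869, 0.134]
wrist_force: [-0.2, 0.3, -3.5]
tcp_pos: [0.6401, -0.087, 0.1332]
wrist_force: [0.1, 0.3, -1.9]
```

Scaled: 0.0007 m is 0.14, 0.0005 m is 0.1.

```bash
python3 -m handwheel '[[[0.2,0,0,0.1,0,0,0],[0.2,0,0,0.14,0,0,0],[0.2,0,0,0.14,0,0,0]]]'|grep -E "tcp|wrist"
python3 -m handwheel '[[[0.65,0,0,0,0,0,0],[0.65,0,0,0,0,0,0],[0.65,0,0,0,0,0,0],[0.65,0,0,-3,0,0,0],[0.65,0,0,-9,0,0,0],[0.65,0,0,-15,0,0,0],[0.65,0,0,-21,0,0,0],[0.65,-4,-6,-23,0,0,0]]]'|grep -E "tcp|width"
python3 -m handwheel '[[[0.65,-4.4,-7.4,-2,0,0,0],[0.65,-9,-15,-2,0,0,0],[0.65,-9,-15,-2,0,0,0]]]'|grep tcp
cat > chk.py <<'E'
from h import *
import sys
c=cap('wrist',sys.argv[1]);P=pts(c);hsv=cv2.cvtColor(c['pixels'],cv2.COLOR_RGB2HSV);H,S,V=[hsv[...,i].astype(int) for i in range(3)];X,Y,Z=[P[...,i] for i in range(3)]
for k,hm in dict(red=(H<6)|(H>174),blue=(H>100)&(H<125),yellow=(H>20)&(H<38)).items():
    m=hm&(S>70)&(Z>.158)&(Z<.168)&(X>.55)&(abs(Y)<.15)
    if m.sum()>50: r=cv2.minEnclosingCircle(P[m][:,:2].astype(np.float32)*1000);print(k,'cap',m.sum(),np.round(r[0],1),round(2*r[1],1),round(float(np.median(Z[m])),4))
    m=hm&(S>70)&(V>60)&(Z<.012)&(Z>-.004)&(X>.58)&(X<.7)&(abs(Y)<.14)
    n,l,st,ce=cv2.connectedComponentsWithStats(m.astype(np.uint8))
    if n>1:
        i=1+st[1:,4].argmax();cn=max(cv2.findContours((l==i).astype(np.uint8),0,1)[0],key=cv2.contourArea).reshape(-1,2)
        q=plane(c,cn,.003)[:,:2]*1000;r=cv2.minEnclosingCircle(q.astype(np.float32));print(k,'coaster',st[i,4],np.round(r[0],1),round(2*r[1],1))
s=sensors.sense();print(s['time_s'],s['tcp_pos'])
E
python3 chk.py w10
```

```text
tcp_pos: [0.6404, -0.0871, 0.1332]
wrist_force: [-1.0, 0.2, 0.1]
tcp_pos: [0.6227, -0.0589, 0.2506]
gripper_width: 0.651
tcp_pos: [0.5729, 0.0212, 0.2585]
red coaster 2584 [631.2  79.7] 70.6
blue coaster 2586 [635.7  -5.4] 70.6
yellow cap 209 [638.2 -88.2] 36.6 0.1615
yellow coaster 560 [637.9 -87.2] 69.7
39.85 [0.57393864 0.01985296 0.2582316 ]
```

View pics/w10.png

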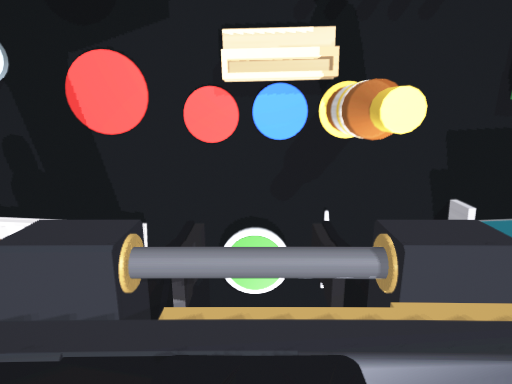

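The wrist view shows the yellow bottle upright on its coaster at (345,109), with an even rim and about 1 mm of offset. The red coaster (211,113) and blue coaster (280,111) are still free. Now the blue bottle.

```bash

python3 -m handwheel '[[[0.65,-3.6,-7.2,0,0,0,0],[0.65,-7.6,-15.6,0,0,0,0],[0.65,-11.6,-24,0,0,0,0],[0.65,-15.8,-32.4,0,0,0,0],[0.65,-20,-41,0,0,0,0],[0.65,-24,-49,0,0,0,0],[0.65,-26.2,-53.6,0,0,0,0],[0.65,-26.8,-54.72,2,0,0,0]]]'|grep -E "tcp"
python3 -m handwheel '[[[0.65,0,0,4,0,0,0],[0.65,0,0,10,0,0,0],[0.65,0,0,16,0,0,0],[0.65,0,0,21,0,0,0],[0.65,0,0,22.8,0,0,0],[0.65,0,0,22.8,0,0,0]]]'|grep -E "tcp|rot"
python3 -c "
from h import *
cap('wrist');cap('wrist')
delta([.440,.2935,.134])"
```

```text
tcp_pos: [0.441, 0.2939, 0.248]
tcp_pos: [0.4408, 0.2901, 0.1317]
ee_rot: [[1.0, -0.001, -0.001], [-0.001, -1.0, -0.003], [-0.001, 0.003, -1.0]]
shift [-0.0017 -0.0019  0.    ] rot [-0.05 -0.14  0.02]
```

```bash

python3 -m handwheel '[[[0.65,-0.2,-0.38,0,0,0,0],[0.65,-0.2,-0.38,0,0,0,0],[0.2,-0.2,-0.38,0,0,0,0],[0.2,-0.2,-0.38,0,0,0,0],[0.2,-0.2,-0.38,0,0,0,0],[0.2,-0.2,-0.38,0,0,0,0],[0.2,-0.2,-0.38,0,0,0,0],[0.2,-0.2,-0.38,0,0,0,0]]]'|grep -E "tcp|wrist|grip"
python3 -m handwheel '[[[0.2,0,0,-2,0,0,0],[0.2,0,0,-5.6,0,0,0],[0.2,0.4,0.6,-8.6,0,0,0],[0.2,3,4.6,-10,0,0,0],[0.2,7,10.6,-10,0,0,0],[0.2,12,18,-10,0,0,0],[0.2,17,25.6,-10,0,0,0],[0.2,22,33.2,-10,0,0,0]]]' | grep -E 'tcp|grip'
python3 -m handwheel '[[[0.2,5,7.6,0,0,0,0],[0.2,10,15,0,0,0,0],[0.2,14,21.6,0,0,0,0],[0.2,16.6,25.2,0,0,0,0],[0.2,17.5,26.4,0,0,0,0],[0.2,17.5,26.4,0,0,0,0],[0.2,17.5,26.4,0,0,0,0],[0.2,17.5,26.4,0,0,0,0]]]'|grep -E 'tcp|grip'
python3 -c "
from h import *
cap('wrist');cap('wrist')
delta([.6375,-.0043,.14])"
```

```text
tcp_pos: [0.4398, 0.2935, 0.1333]
wrist_force: [0.9, 0.3, 0.4]
gripper_width: 0.403
gripper_force: 30.0
tcp_pos: [0.5497, 0.1258, 0.183]
gripper_width: 0.401
gripper_force: 30.0
tcp_pos: [0.6367, -0.0034, 0.1834]
gripper_width: 0.403
gripper_force: 30.0
shift [0.0005 0.0009 0.0436] rot [-0.02 -0.06  0.14]
```

Scaled: 0.0485 m is 9.7, 0.046 m is 9.2.

```bash
python3 -m handwheel '[[[0.2,0.1,0.2,2.4,0,0,0],[0.2,0.1,0.2,5.4,0,0,0],[0.2,0.1,0.2,7.8,0,0,0],[0.2,0.1,0.2,9.2,0,0,0],[0.2,0.1,0.2,9.7,0,0,0],[0.2,0.1,0.2,9.7,0,0,0]]]'|grep -E "tcp|wrist"
python3 -m handwheel '[[[0.2,0,0,0.1,0,0,0],[0.2,0,0,0.2,0,0,0],[0.2,0,0,0.3,0,0,0],[0.2,0,0,0.4,0,0,0],[0.2,0,0,0.4,0,0,0]]]'|grep -E "tcp|wrist"
python3 -c "
from h import *
cap('wrist');cap('wrist')
delta([.6375,-.0043,.1323])"
```

```text
tcp_pos: [0.638, -0.0055, 0.1345]
wrist_force: [-0.2, 0.4, -3.5]
tcp_pos: [0.6379, -0.0055, 0.1329]
wrist_force: [0.1, -0.4, -3.2]
shift [-0.0005 -0.0012  0.0006] rot [-0.01 -0.06  0.05]
```

Scaled: -0.001 m is -0.2, 0.001 m is 0.2.

```bash
python3 -m handwheel '[[[0.2,-0.1,-0.2,0.1,0,0,0],[0.2,-0.1,-0.2,0.2,0,0,0],[0.2,-0.1,-0.2,0.2,0,0,0]]]'|grep -E "tcp|wrist"
python3 -m handwheel '[[[0.2,0,0,0.1,0,0,0],[0.2,0,0,0.16,0,0,0],[0.2,0,0,0.16,0,0,0]]]'|grep -E "tcp|wrist"
```

```text
tcp_pos: [0.6374, -0.0044, 0.1318]
wrist_force: [0.6, 1.0, -3.8]
tcp_pos: [0.6377, -0.0044, 0.1314]
wrist_force: [-1.3, 0.1, -2.0]
```

```bash
python3 -m handwheel '[[[0.2,0,0,0.1,0,0,0],[0.2,0,0,0.14,0,0,0],[0.2,0,0,0.14,0,0,0]]]'|grep -E "tcp|wrist"
python3 -m handwheel '[[[0.65,0,0,0,0,0,0],[0.65,0,0,0,0,0,0],[0.65,0,0,0,0,0,0],[0.65,0,0,-3,0,0,0],[0.65,0,0,-9,0,0,0],[0.65,0,0,-15,0,0,0],[0.65,0,0,-21,0,0,0],[0.65,-6,-2,-23,0,0,0]]]'|grep -E "tcp|width"
python3 -m handwheel '[[[0.65,-7,-4,-2,0,0,0],[0.65,-8,-4,-2,0,0,0],[0.65,-8,-4,-2,0,0,0]]]'|grep tcp
python3 chk.py w11; python3 -c "
from h import *
delta([.444,.375,.134])"
```

```text
tcp_pos: [0.638, -0.0045, 0.1314]
wrist_force: [-0.8, 0.1, 3.3]
tcp_pos: [0.6107, 0.005, 0.2481]
gripper_width: 0.649
tcp_pos: [0.5668, 0.0258, 0.2561]
red coaster 2627 [631.3  80. ] 70.1
blue cap 1476 [635.9  -4.8] 36.3 0.1629
blue coaster 261 [633.4   3. ] 66.9
yellow cap 208 [638.4 -88.3] 36.1 0.1614
yellow coaster 575 [637.4 -86.7] 69.7
47.1 [0.56737609 0.02548399 0.25548282]
shift [-0.1231 -0.3496  0.1213] rot [-0.01 -0.1   0.07]
```

```bash

python3 -m handwheel '[[[0.65,-2.8,-8,0,0,0,0],[0.65,-6,-17,0,0,0,0],[0.65,-9.2,-26.2,0,0,0,0],[0.65,-12.4,-35.4,0,0,0,0],[0.65,-15.6,-44.6,0,0,0,0],[0.65,-18.8,-53.6,0,0,0,0],[0.65,-21.6,-61.6,0,0,0,0],[0.65,-23.6,-67,0,0,0,0]]]'|grep -E "tcp"
python3 -m handwheel '[[[0.65,-1,-2.92,0,0,0,0],[0.65,-1,-2.92,4,0,0,0],[0.65,-1,-2.92,10,0,0,0],[0.65,-1,-2.92,16,0,0,0],[0.65,-1,-2.92,21.6,0,0,0],[0.65,-1,-2.92,24,0,0,0],[0.65,-1,-2.92,24.2,0,0,0],[0.65,-1,-2.92,24.2,0,0,0]]]'|grep -E "tcp|rot"
python3 -c "
from h import *
cap('wrist');cap('wrist')
delta([.444,.375,.134])"
```

```text
tcp_pos: [0.4489, 0.363, 0.2539]
tcp_pos: [0.4452, 0.3753, 0.1349]
ee_rot: [[1.0, 0.001, 0.002], [0.001, -1.0, 0.001], [0.002, -0.001, -1.0]]
shift [-0.0011  0.0008  0.0018] rot [-0.14 -0.18  0.05]
```

```bash

python3 -m handwheel '[[[0.65,-0.2,0.1,0.2,0,0,0],[0.65,-0.2,0.1,0.2,0,0,0],[0.2,-0.2,0.1,0.2,0,0,0],[0.2,-0.2,0.1,0.2,0,0,0],[0.2,-0.2,0.1,0.2,0,0,0],[0.2,-0.2,0.1,0.2,0,0,0],[0.2,-0.2,0.1,0.2,0,0,0]]]'|grep -E "tcp|wrist|grip"
python3 -m handwheel '[[[0.2,0,0,-2,0,0,0],[0.2,0,0,-5.6,0,0,0],[0.2,0.4,0.6,-8.6,0,0,0],[0.2,3,4.6,-10,0,0,0],[0.2,7,10.6,-10,0,0,0],[0.2,12,18.4,-10,0,0,0],[0.2,17,26,-10,0,0,0],[0.2,22,33.8,-10,0,0,0]]]' | grep -E 'tcp|grip'
python3 -m handwheel '[[[0.2,4.4,7.2,0,0,0,0],[0.2,9,14.4,0,0,0,0],[0.2,12.8,20.4,0,0,0,0],[0.2,15,24,0,0,0,0],[0.2,15.8,25,0,0,0,0],[0.2,15.8,25,0,0,0,0],[0.2,15.8,25,0,0,0,0],[0.2,15.8,25,0,0,0,0]]]'|grep -E 'tcp|grip'
python3 -c "
from h import *
cap('wrist');cap('wrist')
delta([.6333,.0808,.136])"
```

```text
tcp_pos: [0.4432, 0.3747, 0.1333]
wrist_force: [-0.1, 0.2, 0.5]
gripper_width: 0.406
gripper_force: 30.0
tcp_pos: [0.5534, 0.204, 0.1833]
gripper_width: 0.402
gripper_force: 30.0
tcp_pos: [0.6317, 0.0817, 0.1834]
gripper_width: 0.402
gripper_force: 30.0
shift [0.0014 0.0009 0.0476] rot [-0.01 -0.06  0.14]
```

Scaled: 0.0485 m is 9.7, 0.046 m is 9.2.

```bash
python3 -m handwheel '[[[0.2,0.2,0.1,2.4,0,0,0],[0.2,0.2,0.1,5.4,0,0,0],[0.2,0.2,0.1,7.8,0,0,0],[0.2,0.2,0.1,9.2,0,0,0],[0.2,0.2,0.1,9.7,0,0,0],[0.2,0.2,0.1,9.7,0,0,0]]]'|grep -E "tcp|wrist"
python3 -m handwheel '[[[0.2,0,0,0.1,0,0,0],[0.2,0,0,0.2,0,0,0],[0.2,0,0,0.3,0,0,0],[0.2,0,0,0.4,0,0,0],[0.2,0,0,0.4,0,0,0]]]'|grep -E "tcp|wrist"
python3 -c "
from h import *
cap('wrist');cap('wrist')
delta([.6333,.0808,.1323])"
```

```text
tcp_pos: [0.6334, 0.0801, 0.1345]
wrist_force: [0.5, 0.2, -1.7]
tcp_pos: [0.6334, 0.0801, 0.1329]
wrist_force: [0.4, 0.2, -3.9]
shift [-0.0001 -0.0007  0.0007] rot [-0.01 -0.06  0.05]
```

```bash
python3 -m handwheel '[[[0.2,0,-0.14,0.1,0,0,0],[0.2,0,-0.14,0.2,0,0,0],[0.2,0,-0.14,0.2,0,0,0]]]'|grep -E "tcp|wrist"
python3 -m handwheel '[[[0.2,0,0,0.1,0,0,0],[0.2,0,0,0.16,0,0,0],[0.2,0,0,0.16,0,0,0]]]'|grep -E "tcp|wrist"
```

```text
tcp_pos: [0.6333, 0.0809, 0.1317]
wrist_force: [0.0, 0.3, -2.9]
tcp_pos: [0.6336, 0.0808, 0.1314]
wrist_force: [0.7, 0.2, -1.0]
```

```bash
python3 -m handwheel '[[[0.2,0,0,0.1,0,0,0],[0.2,0,0,0.14,0,0,0],[0.2,0,0,0.14,0,0,0]]]'|grep -E "tcp|wrist"
python3 -m handwheel '[[[0.65,0,0,0,0,0,0],[0.65,0,0,0,0,0,0],[0.65,0,0,0,0,0,0],[0.65,0,0,-3,0,0,0],[0.65,0,0,-9,0,0,0],[0.65,0,0,-15,0,0,0],[0.65,0,0,-21,0,0,0],[0.65,-6,0,-23,0,0,0]]]'|grep -E "tcp|width"
python3 -m handwheel '[[[0.65,-7,0,-2,0,0,0],[0.65,-8,0,-2,0,0,0],[0.65,-8,0,-2,0,0,0]]]'|grep tcp
python3 chk.py w12; python3 pan.py p2
```

```text
tcp_pos: [0.6339, 0.0809, 0.1313]
wrist_force: [-0.5, 0.6, 3.0]
tcp_pos: [0.6066, 0.0811, 0.2481]
gripper_width: 0.647
tcp_pos: [0.5627, 0.0808, 0.2561]
red cap 1769 [631.9  80.9] 35.4 0.1629
blue cap 1827 [636.4  -4.4] 35.4 0.1627
blue coaster 503 [635.2  -4.6] 69.5
yellow cap 322 [638.6 -87.8] 36.7 0.1614
yellow coaster 175 [609.1 -83.5] 38.8
54.45 [0.56335064 0.08083196 0.25542479]
scene top 116 ((494.5265808105469, -294.355224609375), (14.413101196289062, 111.14360046386719), 3.6687302589416504) 0.1335994975122048
scene face 132 [[ 0.4768 -0.3517  0.0906]
 [ 0.4984 -0.2396  0.1171]]
top top 452 ((493.1031799316406, -296.6427307128906), (16.389652252197266, 111.76715087890625), 4.030916213989258) 0.13493811594129668
top face 263 [[ 0.4752 -0.3507  0.0902]
 [ 0.4891 -0.2413  0.1175]]
normal [-0.95932289 -0.04254801  0.27908646] rms 0.0018129003180319028
54.6 [0.56387627 0.08077191 0.25440546] [[1.0, 0.0, -0.0], [0.0, -1.0, -0.0], [-0.0, 0.0, -1.0]]
```

All three caps are within about 1 mm of their coaster centres at upright height, the panel is stable and central, and the arm is clear.

```bash
python3 -c "
from station import workorder
print(workorder.finish_job())"
```

```text
the job is handed in; nothing more can be done
None
```

The job is done and handed in at about 55 s: the leaf picture leans at about 16° on the rest, central and square, and each bottle stands upright on its own coaster within about 1 mm of centre.

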